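Spot-check the hot food with the infrared thermometer

ROBOT

A 6-joint arm with a two-finger parallel gripper is mounted at the origin on the work surface. World frame = base frame: x ahead of the robot, y to its left, z up, the work surface at z = 0. Lengths are in m, angles in degrees, forces in N, time in s.
With the tool pointing down it reaches from about 0.35 to 0.875 m from the base axis. Payload 4.2 kg.
Tool frame: the origin (TCP) lies on the centre line of the jaws, within the pads' length; the fingertips stand 19 mm ahead of it and the grasp point (between the pads) is the TCP; x points along the fingers, y is the direction in which the jaws open and shut, and the axes are right-handed (so a half turn about x gives the same grasp; the last joint's range is limited). The gripper opens to 87 mm and grips with 3 to 60 N. Pads are 19 mm wide; open, the fingers measure 117 mm over their backs; the gripper's body (75 mm by 190 mm) begins 51 mm behind the grasp point.
Start: joints at [84.603, 22.042, 0.453, 0, -68.411, -14.817], TCP at [0.216, 0.586, 0.213] pointing down, gripper open.
Joint ranges: [-179.83, 179.83], [-69.29, 118.12], [-61.27, 80.66], [-181.25, 117.63], [-171.15, -9.14], [-177.46, 177.46]. Speed limits (degrees/s): [159.86, 159.86, 180, 180, 180, 180].

INTERFACE

Orientations are given as a 3x3 rotation matrix whose columns are the frame's x, y, z axes.
In Python, from station import * gives the robot as it stands.
- The arm moves only by the shell command python3 -m creep 'ROWS'. ROWS is JSON, a list of rows, each a list of 5 numbers: the opening, from 0 (shut) to 1 (fully open), then the shift along the world's x, y, z in mm, then the turn about the world's z in rad. In form: [[jaw, x, y, z, turn], ...]. A call has exactly 8 rows; each row is the pose to reach, as a shift and turn from the pose measured when the call began; what a row does not reach only later rows make up. A row lasts 1/10 s, in which the tool goes at most 50 mm and 8.59 degrees, less where a joint would pass 70% of its speed; a pose out of reach is approached as far as the arm can. A call with a gripper value outside its range is refused whole. The fingers move at their own pace and stop on an object; the grip force is fixed at half the most. Time passes only in rows, so rows that repeat a pose let the fingers close, or fill a call up. It gives the time, the measured TCP pose, the force and the opening at its end, in the units of the state.
- sense(): the state, without advancing time (a new reading comes with each control period).
- capture(name): name is "scene" or "top"; returns a dict with "image" (480x640x3 uint8, blue, green, red), "z_map" (480x640 float32, m along the optical axis (not along the pixel's ray), 0 where there is no reading), "mtx" (3x3 intrinsics, pixels), "eye" and "attitude" of the camera in the world. Camera axes: x right, y up, looking along -z (the intrinsics and any distortion apply to the point x, -y, -z); pixel columns grow to the right and rows downward; lengths in m; the calibration is good to about 2 mm. A picture is of the moment at which its call begins.
- finish_job(): hands the job in, once; it reports no verdict.
Trained networks look in a picture, given as the dict that the camera call returned (one of the last four; its "shot" number tells which), for a name from the list of things; names that differ only in an ending like _2 or _b are one class to them, and where a whole thing is asked for, a point or a joint stands for the part that bears it (a point fixed in the world has none). Each returns a list of dicts, best first, with "confidence" (0 to 1); they miss things now and then, are a little off and sometimes report something else, mostly with a low value. They report only what shows in the picture. A call takes as long as a camera call. They do not tell look-alikes from the thing itself.
- look_for(picture, thing): "box" ([left, top, right, bottom] in pixels, round what is visible of it).
- mark_of(picture, thing): "centre" ([column, row] in pixels: a listed point, or the origin of a listed thing).
The state is a dict: "time_s": time; "joints": joint angles; "joint_velocities": joint speeds; "effort": joint torques, N m; "tcp_pos": TCP position; "ee_rot": TCP orientation; "wrist_force": force on the tool from outside, world axes, zero at the start; "moment": the same for the moment, N m; "gripper_width": opening from 0.0 (shut) to 1.0 (fully open).
Only numpy, scipy, OpenCV 4.12 (cv2) and the standard library are available. Lean on these libraries where they do the work, as an engineer would, in place of code of your own. Each camera call takes 0.05 s, during which the arm holds its last target.

TASK

Take the steel cover off the smaller of the two pans on the warming plate and set it down, handle up and lying flat, inside the empty baking tray without dropping it. Then lift the infrared thermometer out of its stand, bring it across without shifting the stacked meal boxes and hold it still and upright, lens straight down, about 3 cm above the middle of the meatballs, touching neither the food nor the pan. Finish while still holding it there, and leave everything else on the bench where it is.

Things in the scene. Friction and masses are not known exactly. Their poses are not given: they have to be found in the camera images.
- cover_small_handle (a point): Middle of the grip bar on the smaller pan's loose steel cover. The bar is round, 10 mm thick, 62 mm long, along the cover's x; this point is 27 mm above the cover's plate and 34 mm above its lowest face. z is the cover's upward axis. The small pan may stand in either of the two places on the warming plate.
- baking_tray: Empty low aluminium baking tray fixed on the bench to the robot's left, 270 mm along its x, 190 mm along its y outside, inside 258 x 178 mm; origin under its centre on the bench; floor 3 mm thick, rim 21 mm high. The narrow cover fits flat in it with its length along the tray's x.
- thermometer_center (a point): Centre, half-way up, of the loose infrared thermometer: a slim white hand unit 105 mm tall, 24 mm thick along its x, 38 mm wide along its y, about 0.11 kg, standing lens down in its stand to the robot's right. z points from lens to top. Grip across the 24 mm, best 5 to 15 mm above this point; the top is 52.5 mm above it, the stand's upper edge 28.5 mm below it.
- thermometer_lens (a point): Centre of the lens face, the lowest point of the thermometer (52.5 mm below its centre); a round nose 21 mm across and 12 mm long carries it. z points up into the body, so lens down means z up.
- stand: The thermometer's fixed black stand: foot 85 x 85 mm, 8 mm thick; pocket 28 x 42 mm inside (2 mm of play each side), walls 6 mm thick up to 32 mm above the bench. The lens face stands on the foot, so the thermometer must rise over 24 mm to be free. Origin under its centre; axes parallel to the thermometer's.
- food_top (a point): Top of the meatballs (15 balls of about 29 mm, seen once the cover is off) at the middle of the smaller pan. The loose pan, about 1.2 kg, is 176 mm along its x and 108 mm along its y over the rim, 65 mm deep; this point is 44 mm above the pan's underside and 21 mm below its rim. The axes are the pan's.
- pan_small: The smaller of the two steel pans (see food_top), origin under its centre on the plate's top, 60 mm above the bench. It stays where it stands.
- warmer: Low heated plate on rubber feet on which both pans stand, fixed, 260 mm along its x, 340 mm along its y, 60 mm high; origin under its centre on the bench.
- cover_small: That cover: a flat plate 176 mm along its x, 108 mm along its y, 3 mm thick, about 0.2 kg, lying loose on the pan's rim, its sunk centre reaching 4 mm into the pan: lift it straight up. Origin at the middle of its lowest face.
- thermometer: The thermometer itself, origin at the middle of its lens face, axes as for its centre.
- cover_large: Cover of the larger pan, 176 x 162 mm, with the same handle, its top about 165 mm above the bench. Leave alone; origin at the middle of its lowest face.
- pan_large: The larger pan, 176 x 162 mm, 65 mm deep, closed with its cover. Leave alone; origin under its centre.
- meal_box1: Bottom one of a stack of three loose lidded blue meal boxes standing between the thermometer and the pans; each is 209 mm along its x, 144 mm along its y and 54 mm high, so that the stack is 162 mm high. Leave alone; origin under its centre.
- meal_box2: Middle box of the stack, origin under its centre.
- meal_box3: Top box of the stack, origin under its centre, 108 mm above the bench.
- open_box: Single blue meal box without a lid on the robot's side of the warming plate, 205 mm along its x, 140 mm along its y, 52 mm high with its food. Leave alone; origin under its centre.
- shaker: Steel shaker, 66 mm across and 99 mm tall, at the far side. Leave alone; origin under its centre.
- squeeze_bottle: Upright cream-white squeeze bottle, 62 mm across and 191 mm tall, at the far right. Leave alone; origin under its centre.
- tongs: Steel kitchen tongs lying on the bench, about 250 mm long along their x and 60 mm wide, 24 mm high. Leave alone; origin under their middle.
Mind the look-alikes: they are no part of the job. What is shaped like the thermometer but yellow is not meant. Leave any turquoise look-alike of the cover_small alone.

How it is judged (in metres and radians):
On the way:
1. the small pan's cover lies flat in the baking tray, handle up, let go (x of cover_small in the frame of baking_tray between -0.06 and 0.06 m and y of cover_small in the frame of baking_tray between -0.05 and 0.05 m and z of cover_small in the frame of baking_tray below 0.008 m and angle between cover_small's own z axis and vertical below 0.06 rad and contact force between the fingers and cover_small below 0.1 N and linear speed of cover_small below 0.02 m/s), for 0.3 s.
At the end, for the whole second after the job is handed in: Thermometer held still in the fingers, within 8 deg of upright, lens down, within 20 mm of the middle of the meatballs and 15 to 45 mm above them, touching no pan or cover; the small cover let go, flat (3 deg), handle up on the baking tray's floor; the small pan within 20 mm of its start (horizontal distance between thermometer_lens and food_top below 0.02 m and z of thermometer_lens in the frame of food_top between 0.015 and 0.045 m and angle between thermometer_lens's own z axis and vertical below 0.14 rad and linear speed of thermometer below 0.02 m/s and contact force between the fingers and thermometer above 1 N and contact force between thermometer and pan_small below 0.05 N and contact force between thermometer and pan_large below 0.05 N and contact force between thermometer and cover_large below 0.05 N and contact force between each of the arm, the fingers and pan_small below 0.1 N and x of cover_small in the frame of baking_tray between -0.06 and 0.06 m and y of cover_small in the frame of baking_tray between -0.05 and 0.05 m and z of cover_small in the frame of baking_tray below 0.008 m and angle between cover_small's own z axis and vertical below 0.06 rad and contact force between the fingers and cover_small below 0.1 N and angle between pan_small's own z axis and vertical below 0.04 rad and distance of pan_small from where it was at the start of the episode below 0.02 m); the arm keeps its last pose, push and grip.
It fails at once if the thermometer touches the food or the small pan (contact force between thermometer and pan_small above 0.5 N).
It fails at once if the cover is dropped (it falls free of the fingers faster than 0.7 m/s) (linear speed of cover_small above 0.7 m/s and contact force between the fingers and cover_small below 0.1 N).
It fails at once if the small pan is shifted more than 25 mm (distance of pan_small from where it was at the start of the episode above 0.025 m).
It fails at once if the other pan or its cover is shifted more than 15 mm (distance of any of pan_large, cover_large from where it was at the start of the episode above 0.015 m).
It fails at once if a meal box, the shaker, the squeeze bottle or the tongs are shifted more than 15 mm (distance of any of meal_box1, meal_box2, meal_box3, open_box, shaker, squeeze_bottle, tongs from where it was at the start of the episode above 0.015 m).
It also fails if it takes over 72 s, if anything falls off the work surface, if the arm or the gripper's body presses on something with over 40 N, if the wrist force passes 120 N, or if a joint passes its speed limit or range.

## Working session

There is one attempt and no reset: what is moved stays moved. The work goes in short steps, Python scripts to look and compute and a shell command to move; the robot and the scene stay as the last step left them, time stands still between calls to the robot, and variables do not carry over. Pictures are saved under pics/ and viewed, and the job is handed in when it is done.

```bash
mkdir -p pics; ls; python3 - <<'E'
from station import *
import cv2
s=sense(); print(s)
for n in ("scene","top"):
    p=capture(n); cv2.imwrite(f"pics/{n}0.png",p["image"]); print(n,p["mtx"],p["eye"],p["attitude"],p.keys())
E
```

```text
pics
{'time_s': 0.0, 'joints': array([ 8.46034340e+01,  2.20908561e+01,  3.80296251e-01, -2.89496551e-02,
       -6.84107137e+01, -1.48159577e+01]), 'joint_velocities': array([ 0.00173426, -0.03107613, -0.0533273 , -0.02925385,  0.05502529,
       -0.02936941]), 'effort': array([ 1.71238271e-04, -3.90663493e+01,  1.87403315e+01,  4.21980724e+00,
        1.09418490e-02, -1.79092840e-04]), 'tcp_pos': array([0.215714  , 0.58593536, 0.21176225]), 'ee_rot': array([[-6.66798843e-04, -3.45677529e-01, -9.38353132e-01],
       [-2.06301097e-03, -9.38350869e-01,  3.45678161e-01],
       [-9.99997650e-01,  2.16633061e-03, -8.74452622e-05]]), 'wrist_force': array([ 0.17479279, -0.18405506,  0.50993521]), 'moment': array([ 0.03382132, -0.02958806, -0.0441529 ]), 'gripper_width': 0.9983691148882057}
scene [[512.38340597   0.         315.15542018]
 [  0.         512.38340597 235.54958104]
 [  0.           0.           1.        ]] [1.19558702 0.10425408 1.19400813] [[-0.24416897 -0.81078286  0.53198935]
 [ 0.96971688 -0.20727711  0.12917184]
 [ 0.0055389   0.54741881  0.83684047]] dict_keys(['image', 'z_map', 'mtx', 'eye', 'attitude', 'shot'])
top [[532.60904514   0.         319.65110147]
 [  0.         532.60904514 244.00670627]
 [  0.           0.           1.        ]] [ 0.416535   -0.088186    1.51444283] [[-0.01958736  0.9986207  -0.04871378]
 [-0.99956891 -0.02062523 -0.02089471]
 [-0.02187062  0.04828351  0.9985942 ]] dict_keys(['image', 'z_map', 'mtx', 'eye', 'attitude', 'shot'])
```

View pics/scene0.png

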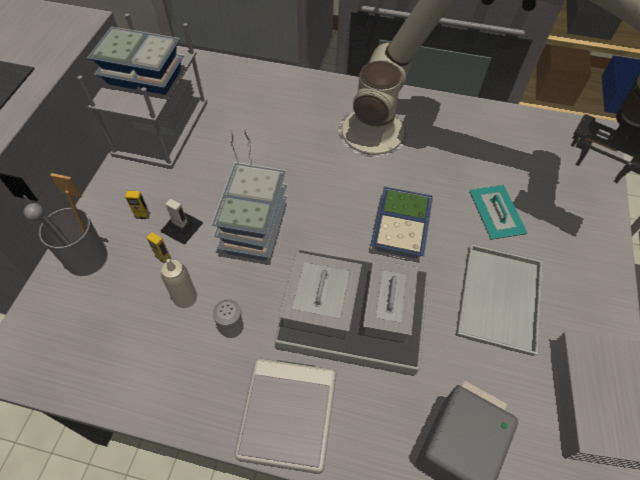

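View pics/top0.png

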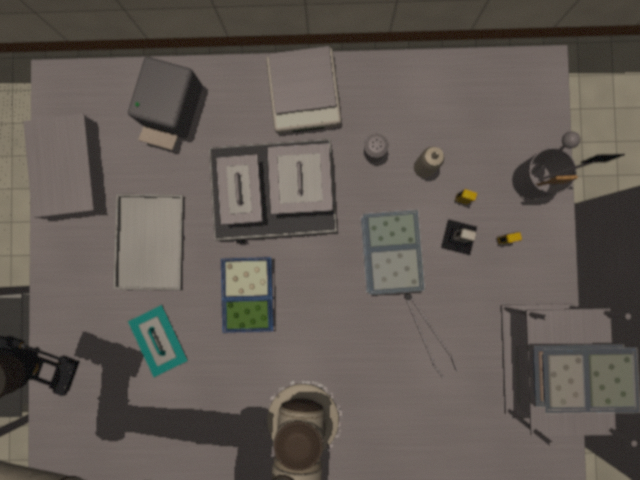

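The top view shows the smaller pan and its cover at (239,189) and the larger pan at (301,178). The empty tray is at (151,242), with a turquoise look-alike cover at (158,341). The white thermometer in its black stand is at (462,235), with yellow look-alikes at (467,196) and (510,238). The meal box stack is at (393,252). Next I'll localise these and check enlarged crops.

```bash
cat > h.py <<'E'
import numpy as np, cv2
from station import *
def world(p,uv,z):
    """z: depth along axis"""
    K=p["mtx"];u,v=uv
    c=np.array([(u-K[0,2])/K[0,0]*z,-(v-K[1,2])/K[1,1]*z,-z])
    return np.array(p["attitude"])@c+np.array(p["eye"])
def at_height(p,uv,h):
    e=np.array(p["eye"]);d=world(p,uv,1.0)-e
    return e+d*(h-e[2])/d[2]
def proj(p,X):
    c=np.array(p["attitude"]).T@(np.asarray(X)-np.array(p["eye"]));K=p["mtx"]
    return np.array([K[0,0]*c[0]/-c[2]+K[0,2],-K[1,1]*c[1]/-c[2]+K[1,2]])
def cloud(p):
    z=p["z_map"];h,w=z.shape;K=p["mtx"];u,v=np.meshgrid(np.arange(w),np.arange(h))
    c=np.stack([(u-K[0,2])/K[0,0]*z,-(v-K[1,2])/K[1,1]*z,-z],-1)
    return c@np.array(p["attitude"]).T+np.array(p["eye"])
def crop(p,box,name,f=6):
    a,b,c,d=box;i=cv2.resize(p["image"][b:d,a:c],None,fx=f,fy=f,interpolation=cv2.INTER_CUBIC);cv2.imwrite(name,i)
E
python3 - <<'E'
from h import *
H=dict(cover_small_handle=.152,baking_tray=0.003,thermometer_center=.0605,stand=0.0,warmer=0.06,cover_small=.125,cover_large=.125,meal_box3=.162,open_box=.05,shaker=.099,squeeze_bottle=.191,pan_large=.06,tongs=0.01,thermometer=.008)
P={n:capture(n) for n in ("top","scene")}
for t,h in H.items():
    for n,p in P.items():
        for r in mark_of(p,t)[:3]:
            c=r["centre"]; print(t,n,np.round(c),round(r["confidence"],2),np.round(at_height(p,c,h),3))
crop(P["top"],(205,135,345,245),"pics/c_pans.png",5)
crop(P["top"],(430,180,530,260),"pics/c_th.png",7)
crop(P["scene"],(110,170,210,260),"pics/c_th_s.png",6)
np.savez("first.npz",top=cloud(P["top"]),scene=cloud(P["scene"]),ti=P["top"]["image"],si=P["scene"]["image"])
E
```

```text
cover_small_handle top [152. 341.] 0.98 [0.243 0.374 0.152]
cover_small_handle top [238. 189.] 0.75 [0.629 0.149 0.152]
cover_small_handle scene [391. 292.] 0.97 [0.64  0.148 0.152]
cover_small_handle scene [499. 207.] 0.63 [0.333 0.372 0.152]
baking_tray top [148. 239.] 0.64 [0.514 0.434 0.003]
baking_tray top [459. 238.] 0.29 [ 0.501 -0.45   0.003]
baking_tray scene [499. 300.] 0.62 [0.513 0.428 0.003]
thermometer_center top [236. 190.] 0.73 [0.641 0.169 0.06 ]
thermometer_center top [425. 332.] 0.64 [ 0.243 -0.337  0.06 ]
thermometer_center top [466. 238.] 0.62 [ 0.497 -0.457  0.06 ]
thermometer_center scene [140. 206.] 0.87 [ 0.499 -0.561  0.06 ]
thermometer_center scene [176. 217.] 0.74 [ 0.51 -0.45  0.06]
thermometer_center scene [158. 250.] 0.55 [ 0.619 -0.453  0.06 ]
stand top [457. 238.] 0.91 [ 0.5   -0.447  0.   ]
stand scene [181. 227.] 0.61 [ 0.503 -0.451  0.   ]
warmer top [277. 188.] 0.96 [0.643 0.057 0.06 ]
warmer scene [184. 227.] 0.74 [ 0.535 -0.417  0.06 ]
warmer scene [355. 313.] 0.62 [0.668 0.076 0.06 ]
cover_small top [156. 341.] 0.92 [0.241 0.372 0.125]
cover_sm
[... 593 characters left out ...]
ox scene [405. 230.] 0.73 [0.392 0.158 0.05 ]
shaker top [374. 154.] 0.64 [ 0.724 -0.209  0.099]
shaker scene [244. 165.] 0.67 [ 0.319 -0.316  0.099]
shaker scene [232. 325.] 0.57 [ 0.784 -0.19   0.099]
squeeze_bottle scene [185. 294.] 0.7 [ 0.776 -0.287  0.191]
pan_large top [425. 167.] 0.52 [ 0.694 -0.35   0.06 ]
tongs top [426. 331.] 0.82 [ 0.24 -0.35  0.01]
tongs scene [247. 165.] 0.65 [ 0.246 -0.342  0.01 ]
thermometer top [458. 238.] 0.77 [ 0.499 -0.447  0.008]
thermometer top [460. 197.] 0.7 [ 0.615 -0.456  0.008]
thermometer scene [145. 212.] 0.91 [ 0.483 -0.569  0.008]
thermometer scene [163. 256.] 0.83 [ 0.605 -0.461  0.008]
thermometer scene [178. 226.] 0.55 [ 0.506 -0.458  0.008]
```

View pics/c_pans.png

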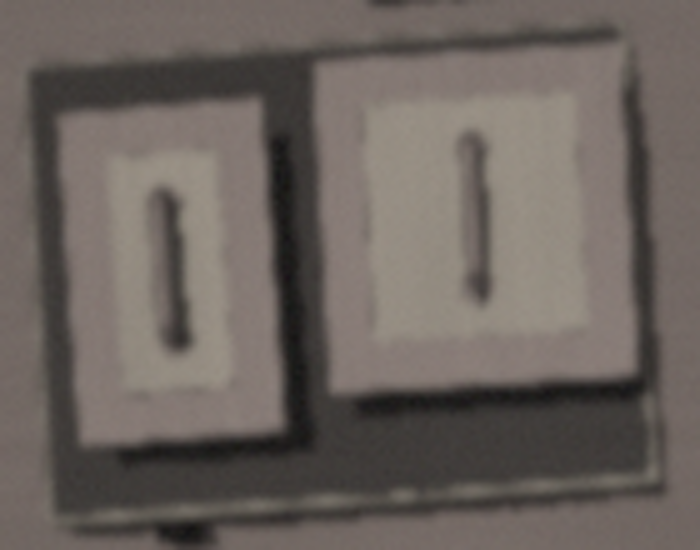

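View pics/c_th_s.png

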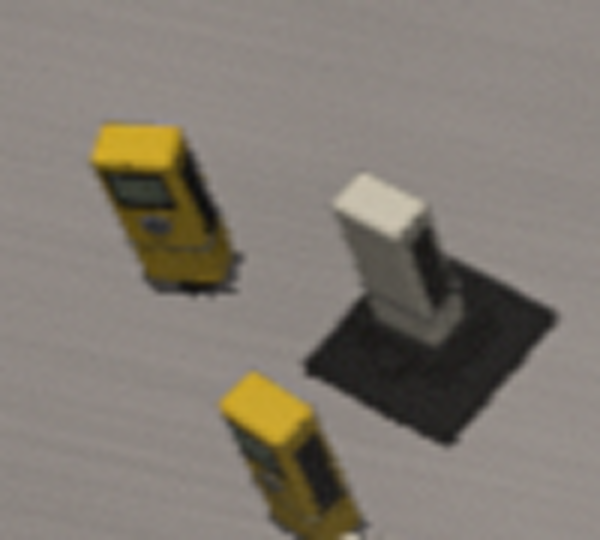

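```bash
python3 - <<'E'
import numpy as np,cv2
d=np.load("first.npz")
def rect(pts,l):
    r=cv2.minAreaRect((pts[:,:2]*1000).astype(np.float32)); print(l,len(pts),"c",np.round(r[0],1),"size",np.round(r[1],1),"ang",round(r[2],2),"z",np.round(np.median(pts[:,2]),4))
for n in ("top","scene"):
    c=d[n].reshape(-1,3)
    def sel(x0,x1,y0,y1,z0,z1): 
        return c[(c[:,0]>x0)&(c[:,0]<x1)&(c[:,1]>y0)&(c[:,1]<y1)&(c[:,2]>z0)&(c[:,2]<z1)]
    rect(sel(.55,.72,.10,.20,.140,.165),n+" handle")
    rect(sel(.5,.8,.09,.24,.117,.135),n+" coversmall")
    rect(sel(.3,.75,.3,.55,.014,.03),n+" tray rim")
    rect(sel(.3,.75,.3,.55,-.005,.008),n+" floor")
    rect(sel(.44,.56,-.50,-.40,.09,.13),n+" therm top")
    rect(sel(.44,.56,-.51,-.39,.045,.13),n+" therm all")
    rect(sel(.44,.56,-.51,-.39,.006,.013),n+" stand foot")
    rect(sel(.3,.62,-.36,-.12,.15,.175),n+" stack")
    rect(sel(.5,.8,-.10,.09,.117,.135),n+" coverlarge")
E
```

```text
top handle 121 c [631.6 150.9] size [81.2 10.4] ang 3.11 z 0.1597
top coversmall 2534 c [632.2 151.5] size [177.8 109.5] ang 3.72 z 0.1291
top tray rim 805 c [471.  431.1] size [194.  338.2] ang 88.26 z 0.0215
top floor 11413 c [525. 425.] size [249.9 450. ] ang 89.99 z 0.0026
top therm top 157 c [ 500.9 -447.4] size [39.4 24.9] ang 74.42 z 0.1122
top therm all 208 c [ 500.7 -447.4] size [39.4 25.4] ang 74.22 z 0.1095
top stand foot 420 c [ 500.5 -449.7] size [116.4 116. ] ang 88.82 z 0.0087
top stack 4624 c [ 458.9 -246.6] size [209.6 145. ] ang 3.07 z 0.161
top coverlarge 3878 c [657.6  -9.4] size [177.5 162. ] ang 2.16 z 0.1291
scene handle 148 c [637.  150.6] size [79.6 10. ] ang 3.55 z 0.1575
scene coversmall 3057 c [633.1 150.9] size [178.9 108.8] ang 3.33 z 0.1271
scene tray rim 872 c [506.6 429.2] size [191.4 273.5] ang 87.93 z 0.0188
scene floor 13987 c [525. 425.] size [450.  249.9] ang 0.01 z -0.0
scene therm top 174 c [ 504.1 -447.3] size [39.3 25.7] ang 75.58 z 0.1092
scene therm all 322 c [ 503.6 -448.3] size [41.5 28.8] ang 72.76 z 0.0937
scene stand foot 282 c [ 510.  -438.7] size [ 91.6 103.4] ang 51.76 z 0.0085
scene stack 3686 c [ 459.3 -246.2] size [214.7 145.3] ang 3.22 z 0.1596
scene coverlarge 4587 c [658.8 -10.5] size [178.8 162.7] ang 1.99 z 0.1273
```

The crop at (391,292) scene / (238,189) top is the narrow steel cover on the left pan. The object at (152,341) is turquoise and lies on the bench, so I'll leave it. The white unit at (176,217) scene / (462,235) top stands in the black stand. The other two are yellow and stand loose. The handle is at about (632,151,155) with yaw +3.5°, and the tray is at about (507,429) with yaw -2°. I'm moving above the cover.

```bash
python3 -m creep '[[1,20,-20,5,0.03],[1,60,-63,15,0.1],[1,105,-110,20,0.17],[1,150,-157,25,0.24],[1,195,-204,30,0.31],[1,235,-246,30,0.37],[1,265,-277,30,0.40],[1,280,-293,30,0.414]]'; python3 - <<'E'
from h import *
P={n:capture(n) for n in ("top","scene")}
for n,p in P.items():
    c=cloud(p).reshape(-1,3)
    s=c[(c[:,0]>.33)&(c[:,0]<.7)&(c[:,1]>.3)&(c[:,1]<.56)&(c[:,2]>.014)&(c[:,2]<.03)]
    r=cv2.minAreaRect((s[:,:2]*1000).astype(np.float32));print(n,r)
    print(np.round(np.percentile(s[:,:2],[0,5,50,95,100],axis=0),3).tolist())
print(sense()["tcp_pos"])
E
```

```text
time_s: 2.4
tcp_pos: [0.4775, 0.3124, 0.2429]
ee_rot: [[0.001, 0.062, -0.998], [0.001, -0.998, -0.062], [-1.0, -0.001, -0.001]]
wrist_force: [0.8, 0.8, -0.1]
gripper_width: 1.001
top ((504.8299255371094, 429.9927978515625), (192.14918518066406, 269.9093933105469), 88.57284545898438)
[[0.368, 0.331], [0.371, 0.334], [0.565, 0.418], [0.639, 0.524], [0.641, 0.529]]
scene ((506.0831298828125, 428.9754638671875), (190.7405242919922, 273.8565979003906), 88.02420806884766)
[[0.368, 0.33], [0.374, 0.334], [0.523, 0.44], [0.641, 0.523], [0.646, 0.529]]
[0.47944665 0.30991333 0.24253361]
```

```bash
python3 -m creep '[[1,22,-23,0,0],[1,58,-60,0,0],[1,95,-99,-5,0],[1,125,-130,-10,0],[1,145,-151,-20,0],[1,152,-159,-30,0],[0.6,152,-159,-40,0],[0.6,152,-159,-40,0]]'; python3 - <<'E'
from h import *
s=sense();print(s["tcp_pos"],np.array(s["ee_rot"])[:,1],s["gripper_width"])
p=capture("scene");crop(p,(330,220,460,340),"pics/above.png",5)
E
```

```text
time_s: 3.3
tcp_pos: [0.6298, 0.1515, 0.2004]
ee_rot: [[-0.003, 0.055, -0.998], [-0.002, -0.998, -0.055], [-1.0, 0.001, 0.004]]
wrist_force: [-0.2, -1.0, -0.6]
gripper_width: 0.889
[0.62976469 0.15152149 0.20041013] [ 0.05500861 -0.99848481  0.00146162] 0.8894910003086126
```

View pics/above.png

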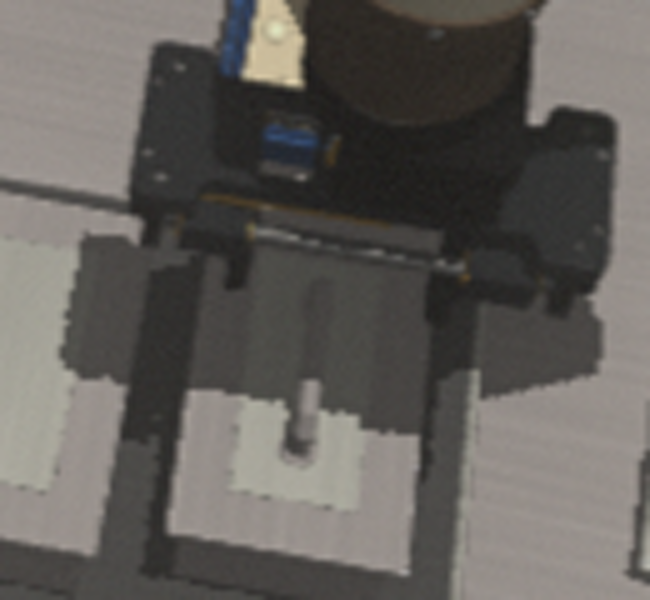

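The jaws straddle the handle, whose bar runs from about (320,290) to (300,450) in the crop. I'm lowering and gripping.

```bash
python3 -m creep '[[0.6,1,0,-10,0],[0.6,2,0,-25,0],[0.6,2,0,-38,0],[0.6,2,0,-44,0],[0.5,2,0,-45,0],[0.2,2,0,-45,0],[0,2,0,-45,0],[0,2,0,-45,0]]';python3 -m creep '[[0,0,0,0,0],[0,0,0,0,0],[0,0,0,0,0],[0,0,0,0,0],[0,0,0,0,0],[0,0,0,0,0],[0,0,0,0,0],[0,0,0,0,0]]'
```

```text
time_s: 4.15
tcp_pos: [0.6326, 0.152, 0.1575]
ee_rot: [[0.0, 0.056, -0.998], [-0.001, -0.998, -0.056], [-1.0, 0.001, 0.0]]
wrist_force: [0.1, 0.8, -0.1]
gripper_width: 0.323
time_s: 4.95
tcp_pos: [0.6326, 0.1521, 0.1575]
ee_rot: [[-0.0, 0.056, -0.998], [-0.001, -0.998, -0.056], [-1.0, 0.001, 0.0]]
wrist_force: [0.2, 0.2, 0.4]
gripper_width: 0.003
```

The opening reads 0.003, but a 10 mm bar should give about 0.11. I'm looking before doing anything else.

```bash
python3 - <<'E'
from h import *
for n,b in (("scene",(330,200,460,340)),("top",(195,120,345,250))):
    p=capture(n);crop(p,b,f"pics/g_{n}.png",4)
    c=cloud(p).reshape(-1,3)
    s=c[(c[:,0]>.55)&(c[:,0]<.76)&(c[:,1]>.06)&(c[:,1]<.24)&(c[:,2]>.11)&(c[:,2]<.165)]
    print(n,len(s),cv2.minAreaRect((s[:,:2]*1000).astype(np.float32)),np.percentile(s[:,2],[5,50,95]))
print(sense()["gripper_width"])
E
```

```text
scene 2561 ((646.812744140625, 134.1672821044922), (193.3177490234375, 148.61941528320312), 0.15796054899692535) [0.12366162 0.12716156 0.1315974 ]
top 1690 ((645.5419311523438, 131.92648315429688), (190.8016357421875, 143.83570861816406), 0.14679065346717834) [0.12449068 0.12941305 0.13440999]
0.007027495481880319
```

View pics/g_scene.png

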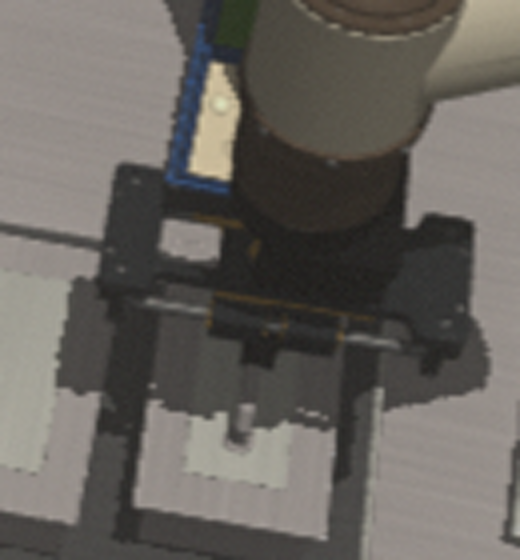

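View pics/g_top.png

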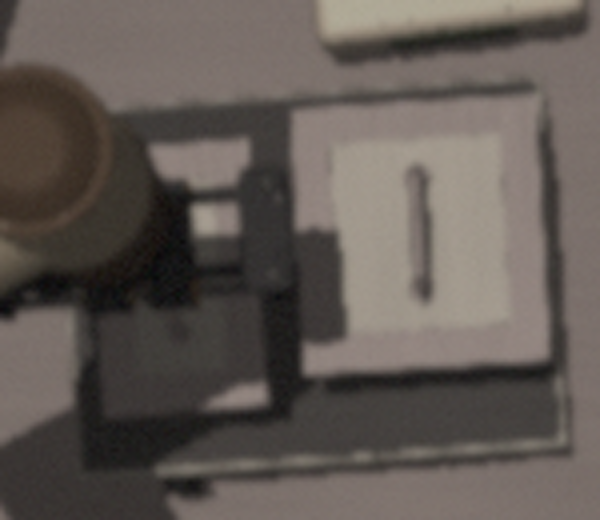

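```bash
python3 -m creep '[[0,0,0,3,0],[0,0,0,6,0],[0,0,0,10,0],[0,0,0,14,0],[0,0,0,18,0],[0,0,0,20,0],[0,0,0,20,0],[0,0,0,20,0]]'; python3 - <<'E'
from h import *
print(sense()["wrist_force"])
p=capture("scene");crop(p,(330,200,460,340),"pics/g2.png",4)
c=cloud(p)
b=c[200:340,330:460]
np.set_printoptions(linewidth=250)
# depth of fingers: print world z in rows through crop
print(np.round(b[60:120:3,30:100:4,2]*1000).astype(int))
E
```

```text
time_s: 5.85
tcp_pos: [0.6325, 0.1521, 0.1774]
ee_rot: [[-0.0, 0.056, -0.998], [-0.001, -0.998, -0.056], [-1.0, 0.001, 0.0]]
wrist_force: [0.1, 0.5, -0.1]
gripper_width: 0.002
[ 0.08317043  0.45913388 -0.14057319]
[[300 301 299 299 123   2   0 280 301 325 323 346 352 356 352 355 358 354]
 [298 301 299 299 299 297 300 297 298 315 317 319 320 322 317 347 349 347]
 [296 302 294 129 127 291 292 296 300 301 302 309 309 309 309 312 313 317]
 [287 271 278 124 127 129 128 282 287 291 292 294 296 298 301 301 306 300]
 [274  62 270 273 271 269 278 282 280 276 239 278 283 283 292 293 296 296]
 [260  62  59 129 129 126 278 279 279 281 275 281 279 281 279  59  61  -5]
 [ 61  58  59 130 126 127 266 272 272 274 270 279 281 281 281 275  60   0]
 [ 59  60  57 126 128 126 131 127 212 264 218 268 271 277 272 270 272 273]
 [ 53  60  58 127 131 123 125 128 198 200 207 130 130 263 124  54  62  -3]
 [ 60  61  59 127 126 129 127 127 157 127 126 123 126 127  57  59  52   3]
 [ 59  60  60 129 129 127 125 131 154 126 124 129 127 126  58  61  61  -3]
 [ 60  56 127 125 126 129 126 130 161 127 126 126 126 130  58  62  62   1]
 [ 58  59 129 126 129 129 131 126 156 130 128 123 130 129  58  59  60  -2]
 [ 62  57 126 127 126 128 126 125 159 127 127 129 126 128  56  57  53  -3]
 [ 56  62 127 128 125 127 127 128 158 128 126 128 128 126  61  63  55   1]
 [ 61  59 129 126 127 127 127 127 153 127 126 127 127 128  59  57  53   0]
 [ 58  59 127 127 129 128 128 140 141 128 129 130 125 126  56  58  54   5]
 [ 59  58 125 126 125 126 128 128 129 129 129 124 128 124  62  62  52  -7]
 [ 56  57 129 123 132 126 129 131 126 128 127 128 128 128  59  59  47  -3]
 [ 57  65 130 123 130 126 128 128 126 125 128 126 125 128  55  62  -2   3]]
```

View pics/g2.png

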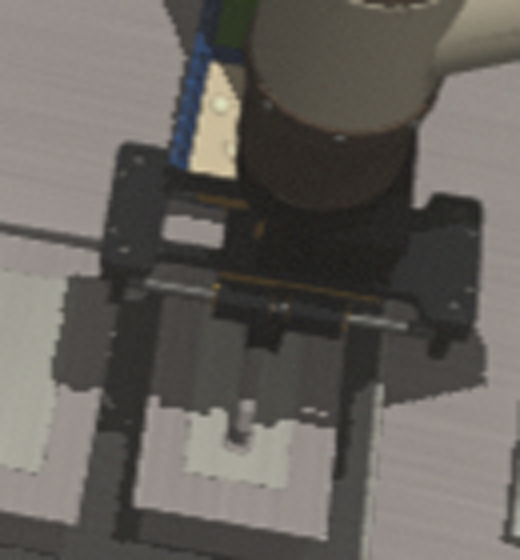

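```bash
python3 - <<'E'
from h import *
p=capture("scene");q=capture("top")
s=sense();t=s["tcp_pos"];print(t)
for z in (-19,0,20,51,80):
    X=t+np.array([0,0,z/1000]);print(z,proj(p,X),proj(q,X))
c=cloud(p)
np.set_printoptions(linewidth=250)
for r in range(268,292,2): print(r,[tuple(np.round(c[r,k]*1000).astype(int)) for k in range(388,404,3)])
p["image"][:]=p["image"]
for z in (-19,0,20,51):
    u=proj(p,t+np.array([0,0,z/1000]));cv2.circle(p["image"],(int(round(u[0])),int(round(u[1]))),1,(0,0,255),-1)
crop(p,(350,230,430,320),"pics/g3.png",6)
E
```

```text
[0.63247234 0.15199514 0.17719988]
-19 [393.78900342 288.70096004] [236.19666215 187.55213101]
0 [394.92872404 284.78229228] [234.86071895 186.39754027]
20 [396.16315455 280.53798632] [233.41331357 185.14661819]
51 [398.15064855 273.70444437] [231.08194372 183.13172861]
80 [400.0965682 267.0138463] [228.79817427 181.15797774]
268 [(np.int64(659), np.int64(127), np.int64(287)), (np.int64(658), np.int64(133), np.int64(288)), (np.int64(658), np.int64(139), np.int64(291)), (np.int64(658), np.int64(144), np.int64(293)), (np.int64(658), np.int64(150), np.int64(296)), (np.int64(658), np.int64(156), np.int64(299))]
270 [(np.int64(661), np.int64(128), np.int64(282)), (np.int64(658), np.int64(134), np.int64(280)), (np.int64(656), np.int64(140), np.int64(280)), (np.int64(658), np.int64(146), np.int64(285)), (np.int64(654), np.int64(152), np.int64(281)), (np.int64(657), np.int64(157), np.int64(289))]
272 [(np.int64(665), np.int64(129), np.int64(282)), (np.int64(662), np.int64(135), np.int64(279)), (np.int64(660), np.int64(141), np.int64(279)), (np.int64(659), np.int64(147), np.int64(279)), (np.i
[... 1971 characters left out ...]
, np.int64(156), np.int64(190)), (np.int64(604), np.int64(166), np.int64(126)), (np.int64(605), np.int64(173), np.int64(130))]
288 [(np.int64(618), np.int64(140), np.int64(128)), (np.int64(630), np.int64(146), np.int64(154)), (np.int64(632), np.int64(152), np.int64(160)), (np.int64(611), np.int64(160), np.int64(126)), (np.int64(609), np.int64(167), np.int64(125)), (np.int64(609), np.int64(174), np.int64(127))]
290 [(np.int64(623), np.int64(141), np.int64(128)), (np.int64(636), np.int64(147), np.int64(156)), (np.int64(636), np.int64(153), np.int64(158)), (np.int64(620), np.int64(161), np.int64(133)), (np.int64(615), np.int64(168), np.int64(127)), (np.int64(613), np.int64(175), np.int64(127))]
```

View pics/g3.png

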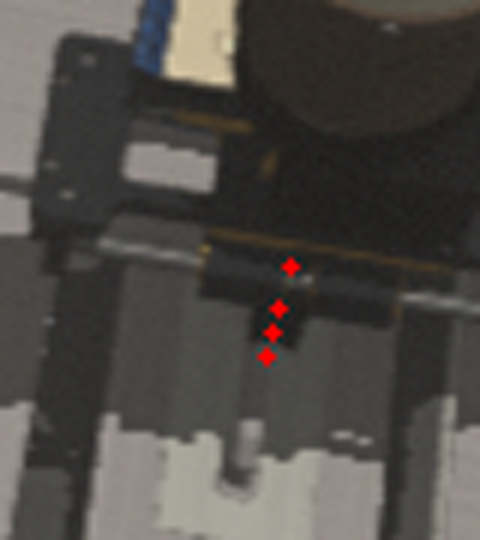

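The depth shows the closed fingertips ending at z≈183 mm at crop pixel (396,287). The reported TCP of 177 mm would put them at 158 mm, so the real fingers sit about 25 mm higher than reported and the bar was missed from above. In y they are about 3 mm too far left. I'll open, shift by -3 mm in y and descend in steps, checking as I go.

```bash
python3 -m creep '[[0.3,0,-1,0,0],[0.55,0,-3,0,0],[0.55,0,-3,0,0],[0.55,0,-3,0,0],[0.55,0,-3,-10,0],[0.55,0,-3,-22,0],[0.55,0,-3,-32,0],[0.55,0,-3,-34,0]]'; python3 - <<'E'
from h import *
print(sense()["wrist_force"])
p=capture("scene");crop(p,(350,230,430,320),"pics/g4.png",6)
c=cloud(p)
for r in range(270,296,2): print(r,[tuple(np.round(c[r,k]*1000).astype(int).tolist()) for k in range(364,424,4)])
E
```

```text
time_s: 6.8
tcp_pos: [0.6312, 0.1486, 0.1405]
ee_rot: [[-0.005, 0.056, -0.998], [-0.003, -0.998, -0.056], [-1.0, 0.002, 0.005]]
wrist_force: [0.1, -0.6, -0.8]
gripper_width: 0.538
[ 0.11605141 -0.55203344 -0.77301337]
270 [(661, 80, 262), (660, 88, 265), (657, 96, 263), (654, 104, 261), (652, 112, 260), (640, 121, 244), (648, 128, 262), (658, 136, 281), (658, 144, 285), (655, 152, 283), (667, 158, 307), (668, 165, 311), (666, 173, 311), (666, 180, 315), (666, 188, 318)]
272 [(665, 81, 261), (661, 89, 257), (662, 97, 263), (659, 105, 261), (1196, 104, 1194), (655, 121, 261), (653, 129, 262), (657, 137, 272), (658, 145, 277), (656, 153, 277), (656, 160, 281), (653, 168, 279), (653, 176, 282), (667, 182, 309), (666, 189, 311)]
274 [(670, 82, 262), (552, 87, 57), (657, 98, 245), (660, 106, 255), (659, 114, 256), (659, 122, 260), (656, 130, 259), (658, 138, 266), (657, 146, 267), (658, 154, 272), (656, 162, 273), (653, 170, 270), (1196, 104, 1194), (652, 185, 275), (650, 193, 277)]
276 [(671, 83, 256), (560, 88, 61), (659, 99, 241), (658, 107, 243), (657, 115, 245), (657, 123, 248), (658,
[... 1754 characters left out ...]
, (643, 122, 157), (625, 132, 129), (623, 141, 128), (639, 148, 162), (619, 159, 129), (616, 168, 128), (639, 174, 175), (642, 182, 184), (667, 186, 234), (667, 194, 238), (665, 202, 238)]
292 [(605, 87, 58), (638, 97, 125), (636, 106, 125), (632, 115, 123), (632, 124, 126), (628, 133, 123), (629, 142, 131), (643, 149, 160), (623, 160, 127), (619, 169, 124), (639, 175, 165), (614, 187, 123), (666, 188, 223), (665, 196, 226), (666, 203, 231)]
294 [(611, 88, 59), (645, 98, 130), (642, 107, 128), (640, 116, 128), (638, 125, 128), (634, 134, 126), (633, 143, 128), (646, 150, 158), (626, 161, 124), (625, 170, 125), (639, 177, 156), (620, 188, 126), (619, 197, 127), (580, 212, 60), (579, 221, 62)]
```

View pics/g4.png

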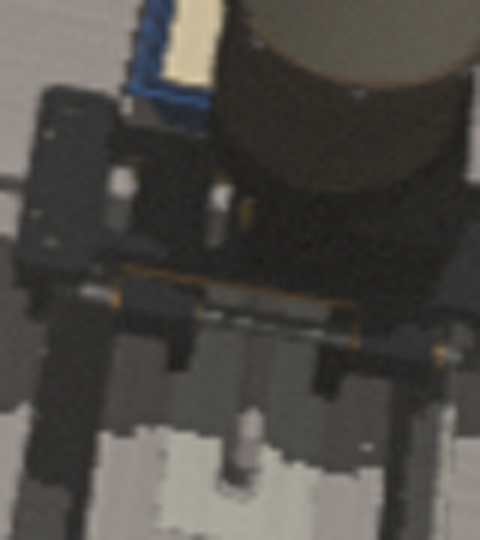

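The fingers now stand at y≈121 and 178 with the bar at y≈149, so they are centred, with tips at about 150 mm. I'm going 11 mm lower and closing.

```bash
python3 -m creep '[[0.55,1,0,-4,0],[0.55,1,0,-8,0],[0.55,1,0,-11,0],[0.4,1,0,-11,0],[0.2,1,0,-11,0],[0,1,0,-11,0],[0,1,0,-11,0],[0,1,0,-11,0]]' && python3 -m creep '[[0,0,0,0,0],[0,0,0,0,0],[0,0,0,0,0],[0,0,0,0,0],[0,0,0,0,0],[0,0,0,0,0],[0,0,0,0,0],[0,0,0,0,0]]'
```

```text
time_s: 7.65
tcp_pos: [0.6327, 0.1487, 0.1304]
ee_rot: [[-0.003, 0.056, -0.998], [-0.002, -0.998, -0.056], [-1.0, 0.002, 0.003]]
wrist_force: [-0.4, 0.1, 0.0]
gripper_width: 0.185
time_s: 8.45
tcp_pos: [0.6327, 0.1488, 0.1304]
ee_rot: [[-0.003, 0.056, -0.998], [-0.002, -0.998, -0.056], [-1.0, 0.002, 0.003]]
wrist_force: [0.0, 1.1, -0.3]
gripper_width: 0.102
```

Opening 0.102, about 9 mm, so the bar is gripped. I'm lifting straight up and gently.

```bash
python3 -m creep '[[0,0,0,2,0],[0,0,0,5,0],[0,0,0,9,0],[0,0,0,14,0],[0,0,0,20,0],[0,0,0,26,0],[0,0,0,30,0],[0,0,0,30,0]]'; python3 - <<'E'
from h import *
p=capture("scene");crop(p,(310,200,450,350),"pics/l1.png",4)
E
```

```text
time_s: 9.25
tcp_pos: [0.6332, 0.149, 0.1615]
ee_rot: [[-0.001, 0.056, -0.998], [-0.001, -0.998, -0.056], [-1.0, 0.001, 0.002]]
wrist_force: [0.4, -0.2, -1.3]
gripper_width: 0.103
```

View pics/l1.png

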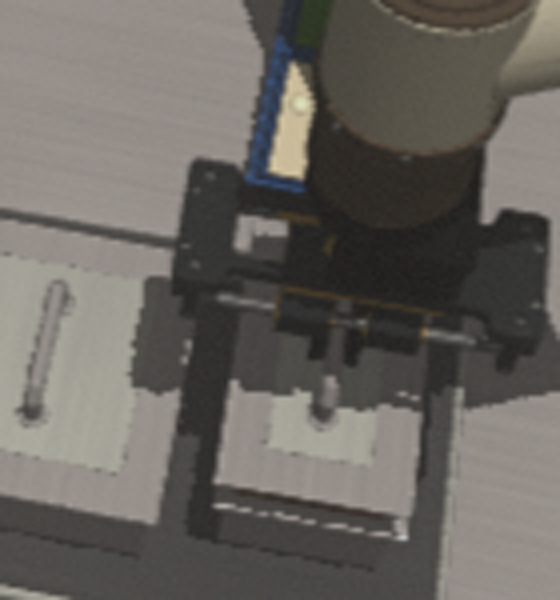

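The cover rises level; a gap shows at its front edge, (215..405,505..530) in the crop. I'm raising it further and carrying it to the tray.

```bash
python3 -m creep '[[0,0,0,12,0],[0,0,0,28,0],[0,-3,6,44,0],[0,-12,26,50,-0.02],[0,-24,54,50,-0.04],[0,-38,84,50,-0.06],[0,-50,110,50,-0.08],[0,-56,123,50,-0.09]]' && python3 -m creep '[[0,-8,18,0,0],[0,-20,44,0,0],[0,-34,76,0,0],[0,-48,106,0,0],[0,-60,132,0,0],[0,-68,150,0,0],[0,-71,157,0,0],[0,-71,157,0,0]]'; python3 - <<'E'
from h import *
p=capture("scene");cv2.imwrite("pics/t1.png",p["image"])
c=cloud(p).reshape(-1,3)
s=c[(c[:,0]>.35)&(c[:,0]<.7)&(c[:,1]>.3)&(c[:,1]<.56)&(c[:,2]>.12)&(c[:,2]<.3)]
print(np.histogram(s[:,2],bins=18,range=(.12,.3)))
E
```

```text
time_s: 10.1
tcp_pos: [0.5759, 0.2739, 0.2116]
ee_rot: [[-0.002, -0.033, -0.999], [-0.001, -0.999, 0.033], [-1.0, 0.001, 0.002]]
wrist_force: [0.7, -0.5, -1.4]
gripper_width: 0.103
time_s: 10.9
tcp_pos: [0.5047, 0.4314, 0.2116]
ee_rot: [[-0.002, -0.032, -0.999], [-0.001, -0.999, 0.032], [-1.0, 0.001, 0.002]]
wrist_force: [0.2, 0.3, -1.6]
gripper_width: 0.102
(array([   0,    0,    0,    0,    0,    0,    0,    0, 1834,  340,   39,
        103,   43,   28,   29,    9,    8,  111]), array([0.12, 0.13, 0.14, 0.15, 0.16, 0.17, 0.18, 0.19, 0.2 , 0.21, 0.22,
       0.23, 0.24, 0.25, 0.26, 0.27, 0.28, 0.29, 0.3 ]))
```

View pics/t1.png

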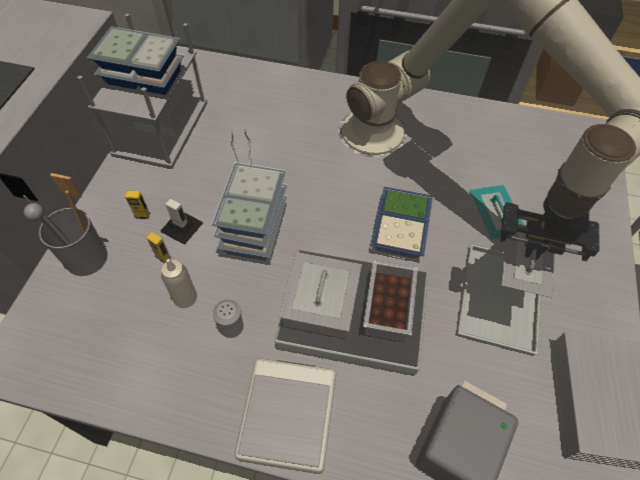

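The cover hangs over the tray at (528,270) and the meatballs are visible at (390,298). The pan looks unmoved. I'm measuring the cover's pose and lowering it.

```bash
python3 -m creep '[[0,0,0,-10,0],[0,0,0,-35,0],[0,0,0,-65,0],[0,0,0,-95,0],[0,0,0,-125,0],[0,0,0,-148,0],[0,0,0,-160,0],[0,0,0,-164,0]]'; python3 - <<'E'
from h import *
p=capture("scene");crop(p,(440,210,600,370),"pics/t2.png",4)
for n in("scene","top"):
  p=capture(n)
  c=cloud(p).reshape(-1,3)
  s=c[(c[:,0]>.35)&(c[:,0]<.7)&(c[:,1]>.3)&(c[:,1]<.56)&(c[:,2]>.036)&(c[:,2]<.054)]
  print(n,len(s),np.median(s[:,2]),cv2.minAreaRect((s[:,:2]*1000).astype(np.float32)))
  A=np.c_[s[:,:2],np.ones(len(s))];print("tilt",np.linalg.lstsq(A,s[:,2],rcond=None)[0])
E
```

```text
time_s: 11.75
tcp_pos: [0.505, 0.4289, 0.0459]
ee_rot: [[-0.004, -0.034, -0.999], [-0.004, -0.999, 0.034], [-1.0, 0.004, 0.004]]
wrist_force: [-0.4, -0.1, -1.6]
gripper_width: 0.098
scene 1708 0.04300928399181081 ((507.0382995605469, 429.630615234375), (109.12158966064453, 177.72012329101562), 87.8659896850586)
tilt [ 0.00453305 -0.00107968  0.04095367]
top 1388 0.04717144663185613 ((505.5899963378906, 431.54644775390625), (109.85038757324219, 176.95079040527344), 87.77821350097656)
tilt [0.00156255 0.00164941 0.04547081]
```

View pics/t2.png

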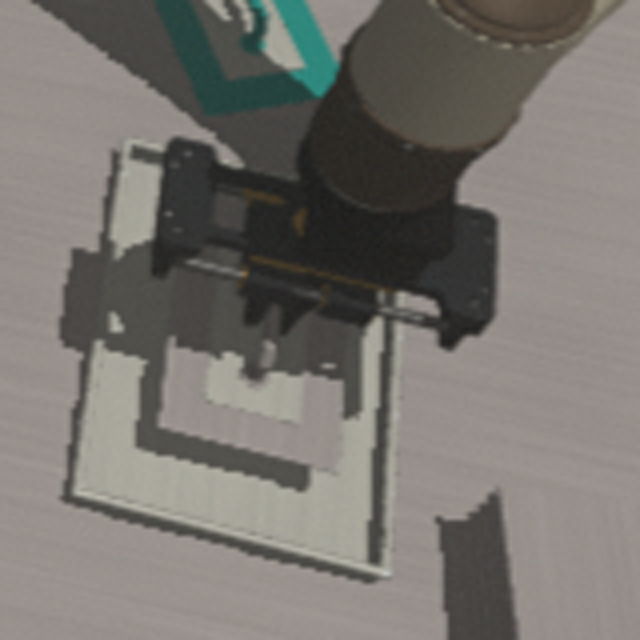

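The cover is centred at (506,430), level and aligned with the tray, about 34 mm above its resting height. I'm lowering it slowly.

```bash
python3 -m creep '[[0,0,0,-5,0],[0,0,0,-12,0],[0,0,0,-19,0],[0,0,0,-25,0],[0,0,0,-29,0],[0,0,0,-31,0],[0,0,0,-32,0],[0,0,0,-32,0]]'; python3 -m creep '[[0,0,0,-1,0],[0,0,0,-1,0],[0,0,0,-2,0],[0,0,0,-2,0],[0,0,0,-3,0],[0,0,0,-3,0],[0,0,0,-3,0],[0,0,0,-3,0]]'
```

```text
time_s: 12.7
tcp_pos: [0.5059, 0.4308, 0.0166]
ee_rot: [[-0.001, -0.033, -0.999], [-0.0, -0.999, 0.033], [-1.0, 0.0, 0.001]]
wrist_force: [0.3, 0.8, -1.8]
gripper_width: 0.102
time_s: 13.5
tcp_pos: [0.5059, 0.4308, 0.0136]
ee_rot: [[-0.001, -0.033, -0.999], [-0.0, -0.999, 0.033], [-1.0, 0.0, 0.001]]
wrist_force: [0.2, 1.0, -0.7]
gripper_width: 0.104
```

```bash
python3 -m creep '[[0,0,0,-0.5,0],[0,0,0,-1,0],[0,0,0,-1,0],[0,0,0,-1.5,0],[0,0,0,-1.5,0],[0,0,0,-2,0],[0,0,0,-2,0],[0,0,0,-2,0]]'
```

```text
time_s: 14.3
tcp_pos: [0.506, 0.431, 0.0123]
ee_rot: [[-0.0, -0.032, -0.999], [0.0, -0.999, 0.032], [-1.0, -0.0, 0.0]]
wrist_force: [-1.6, -1.1, 4.9]
gripper_width: 0.104
```

The wrist force is +5 N, so the cover rests on the floor. I'm releasing slowly and rising.

```bash
python3 -m creep '[[0.12,0,0,0,0],[0.16,0,0,0,0],[0.22,0,0,0,0],[0.3,0,0,0,0],[0.4,0,0,0,0],[0.5,0,0,0,0],[0.5,0,0,0,0],[0.5,0,0,0,0]]' && python3 -m creep '[[0.5,0,0,5,0],[0.5,0,0,15,0],[0.5,0,0,30,0],[0.5,0,0,50,0],[0.5,0,0,75,0],[0.5,0,0,105,0],[0.5,0,0,135,0],[0.5,0,0,150,0]]'; python3 - <<'E'
from h import *
p=capture("scene");crop(p,(440,210,600,370),"pics/t3.png",4)
for n in("scene","top"):
  p=capture(n)
  c=cloud(p).reshape(-1,3)
  s=c[(c[:,0]>.395)&(c[:,0]<.615)&(c[:,1]>.36)&(c[:,1]<.50)&(c[:,2]>.0065)&(c[:,2]<.0145)]
  print(n,len(s),np.median(s[:,2]),cv2.minAreaRect((s[:,:2]*1000).astype(np.float32)))
print(sense()["tcp_pos"],sense()["joints"])
E
```

```text
time_s: 15.1
tcp_pos: [0.506, 0.431, 0.0123]
ee_rot: [[-0.0, -0.032, -0.999], [0.0, -0.999, 0.032], [-1.0, -0.0, 0.0]]
wrist_force: [-0.3, 0.1, -0.5]
gripper_width: 0.485
time_s: 15.9
tcp_pos: [0.5073, 0.4321, 0.1678]
ee_rot: [[0.005, -0.032, -0.999], [0.005, -0.999, 0.032], [-1.0, -0.006, -0.005]]
wrist_force: [0.4, 0.6, 1.4]
gripper_width: 0.501
scene 2041 0.009301022226183564 ((508.1512451171875, 428.5011291503906), (224.0474853515625, 132.48004150390625), 5.9331374168396)
top 1554 0.010511108830213334 ((504.6659851074219, 429.81353759765625), (219.2359161376953, 139.03311157226562), 0.03681834787130356)
[0.50645469 0.43158449 0.16480967] [ 5.43186681e+01  2.77436642e+01  2.55590751e+00 -3.07680299e-02
 -6.45694795e+01  3.38335868e+01]
```

View pics/t3.png

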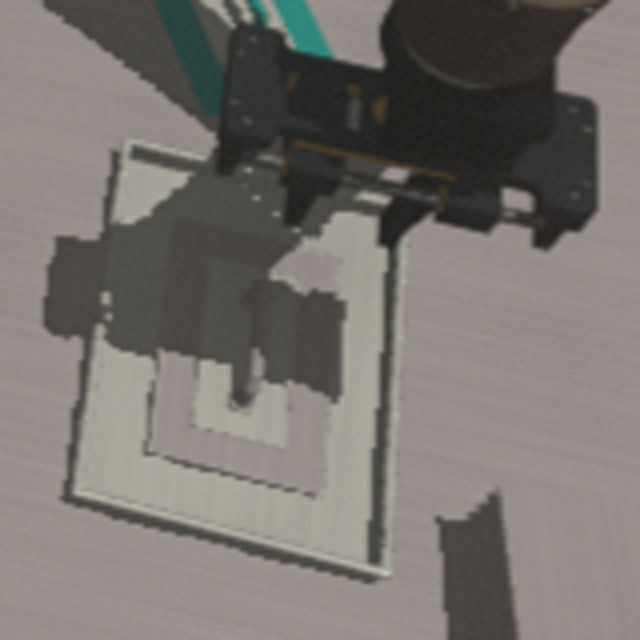

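The cover lies flat in the tray, let go, with its plate top at 10 mm. I'm raising the arm and crossing to the thermometer above everything, with a total turn of -1.81 rad.

```bash
python3 -m creep '[[0.6,0,-3,25,-0.03],[0.7,0,-15,60,-0.1],[0.8,0,-40,90,-0.19],[0.8,0,-75,105,-0.28],[0.8,0,-115,110,-0.37],[0.8,0,-155,110,-0.46],[0.8,0,-192,110,-0.54],[0.8,0,-215,110,-0.6]]' && python3 -m creep '[[0.8,0,-20,0,-0.04],[0.8,0,-60,0,-0.13],[0.8,0,-105,0,-0.23],[0.8,0,-150,0,-0.33],[0.8,0,-195,0,-0.43],[0.8,0,-240,0,-0.53],[0.8,0,-280,0,-0.6],[0.8,0,-305,0,-0.64]]'; python3 - <<'E'
from h import *
for n in("scene","top"):
  p=capture(n)
  c=cloud(p).reshape(-1,3)
  def R(x0,x1,y0,y1,z0,z1,l):
    s=c[(c[:,0]>x0)&(c[:,0]<x1)&(c[:,1]>y0)&(c[:,1]<y1)&(c[:,2]>z0)&(c[:,2]<z1)]
    if len(s)>5: print(n,l,len(s),np.median(s[:,2]).round(4),cv2.minAreaRect((s[:,:2]*1000).astype(np.float32)))
  R(.44,.56,-.50,-.40,.09,.13,"th")
  R(.395,.615,.36,.50,.030,.05,"handle tray")
  R(.62,.78,-.4,-.25,.15,.2,"bottle")
  R(.5,.78,.08,.22,.117,.13,"pan rim")
  R(.58,.66,-.5,-.41,.09,.13,"yellow near")
  R(.3,.62,-.36,-.12,.15,.175,"stack")
s=sense();print(s["tcp_pos"],s["joints"])
E
```

```text
time_s: 16.85
tcp_pos: [0.5054, 0.2139, 0.2739]
ee_rot: [[0.002, -0.595, -0.804], [0.001, -0.804, 0.595], [-1.0, -0.001, -0.001]]
wrist_force: [0.6, 0.9, 0.2]
gripper_width: 0.801
time_s: 17.65
tcp_pos: [0.5042, -0.0935, 0.2727]
ee_rot: [[-0.001, -0.958, -0.286], [-0.001, -0.286, 0.958], [-1.0, 0.001, -0.0]]
wrist_force: [0.3, 0.8, -0.4]
gripper_width: 0.799
scene th 171 0.1102 ((503.6085205078125, -446.2848815917969), (39.222755432128906, 27.20730209350586), 76.98723602294922)
scene handle tray 113 0.0393 ((507.9789123535156, 430.773193359375), (10.398388862609863, 79.32605743408203), 86.69751739501953)
scene bottle 278 0.1544 ((703.38427734375, -357.54827880859375), (46.26802444458008, 46.67995834350586), 25.762781143188477)
scene pan rim 959 0.1239 ((632.406982421875, 151.10675048828125), (178.78500366210938, 107.9501953125), 3.3507134914398193)
scene yellow near 158 0.1026 ((609.8187255859375, -457.91436767578125), (41.22306442260742, 24.31537437438965), 69.20896911621094)
scene stack 3699 0.1596 ((459.72552490234375, -246.85267639160156), (211.72598266601562, 145.2624053955078),
[... 210 characters left out ...]
(11.91384506225586, 78.07913970947266), 88.36083221435547)
top bottle 259 0.1557 ((702.5550537109375, -357.2503662109375), (45.82233428955078, 45.243507385253906), 67.73785400390625)
top pan rim 525 0.1257 ((648.5369873046875, 152.7743682861328), (143.50698852539062, 108.59541320800781), 3.7173244953155518)
top yellow near 145 0.1042 ((607.0809936523438, -457.1317443847656), (39.333011627197266, 24.93062973022461), 67.70917510986328)
top stack 4623 0.1609 ((458.860595703125, -246.48951721191406), (209.53453063964844, 144.68690490722656), 3.1130576133728027)
[ 0.50432587 -0.09355055  0.27256741] [ 7.66313477e+00  8.81178476e+00 -9.16592805e+00  3.16537464e-02
 -7.20989589e+01  8.90831643e+00]
```

The pan is unmoved at (632,151). The thermometer is at (502,-447) with its thin axis at -15°. I'm continuing to above it.

```bash
python3 -m creep '[[0.7,0,-25,0,-0.04],[0.7,0,-70,0,-0.11],[0.7,-1,-118,0,-0.19],[0.7,-1,-166,0,-0.27],[0.7,-1,-214,0,-0.35],[0.7,-2,-260,0,-0.43],[0.7,-2,-300,0,-0.5],[0.7,-2,-325,0,-0.552]]' && python3 -m creep '[[0.7,0,-15,0,0],[0.7,0,-26,0,0],[0.7,0,-28,-20,0],[0.7,0,-28,-45,0],[0.7,0,-28,-70,0],[0.7,0,-28,-90,0],[0.7,0,-28,-103,0],[0.7,0,-28,-108,0]]'; python3 - <<'E'
from h import *
p=capture("scene");crop(p,(100,150,240,270),"pics/th1.png",5)
q=capture("top");crop(q,(420,170,520,270),"pics/th2.png",5)
s=sense();print(s["tcp_pos"],s["joints"],s["ee_rot"][:,1])
c=cloud(p)
for r in range(196,232,2): print(r,[tuple(np.round(c[r,k]*1000).astype(int).tolist()) for k in range(150,206,4)])
E
```

```text
time_s: 18.55
tcp_pos: [0.502, -0.4201, 0.2707]
ee_rot: [[-0.004, -0.965, 0.263], [0.002, 0.263, 0.965], [-1.0, 0.004, 0.001]]
wrist_force: [0.9, 0.3, 0.4]
gripper_width: 0.701
time_s: 19.35
tcp_pos: [0.5019, -0.4469, 0.1612]
ee_rot: [[-0.006, -0.965, 0.261], [0.003, 0.261, 0.965], [-1.0, 0.007, 0.001]]
wrist_force: [-0.4, -0.6, 0.7]
gripper_width: 0.698
[ 0.50225763 -0.4476434   0.16251899] [-2.79558206e+01  2.87960038e+01  3.97805625e+00  3.06730302e-02
 -6.54519450e+01  1.27703957e+01] [-0.96513138  0.26172375  0.00470143]
196 [(590, -433, 259), (423, -567, 6), (537, -456, 185), (536, -446, 187), (412, -536, 2), (405, -527, -3), (404, -515, -1), (400, -505, -3), (400, -490, 2), (397, -479, 1), (393, -469, 0), (391, -457, 2), (390, -444, 4), (380, -438, -6)]
198 [(593, -432, 256), (426, -568, 0), (540, -457, 180), (540, -445, 185), (416, -535, -2), (415, -522, 1), (415, -509, 4), (406, -502, -4), (407, -488, 1), (400, -480, -5), (396, -469, -6), (397, -455, 0), (392, -445, -3), (391, -432, 0)]
200 [(595, -433, 250), (434, -564, 1), (432, -552, 3), (540, -447, 176), (424, -531, 0), 
[... 3041 characters left out ...]
37, 2), (515, -529, -4), (513, -518, -3), (512, -505, 0), (511, -493, 3), (515, -476, 15), (516, -463, 21), (519, -447, 30), (520, -434, 37), (515, -425, 33), (501, -423, 15), (495, -414, 9), (492, -404, 8), (485, -396, 1)]
228 [(526, -536, -1), (521, -527, -6), (518, -516, -5), (523, -498, 8), (521, -487, 9), (515, -479, 3), (523, -459, 23), (1196, 104, 1194), (523, -433, 33), (516, -426, 25), (503, -423, 7), (502, -412, 9), (496, -403, 5), (491, -394, 0)]
230 [(536, -530, 5), (529, -523, -2), (525, -513, -5), (528, -497, 6), (526, -485, 8), (524, -474, 8), (531, -455, 25), (522, -449, 15), (528, -432, 30), (517, -428, 16), (512, -419, 12), (508, -409, 10), (499, -403, -2), (496, -392, -1)]
```

View pics/th1.png

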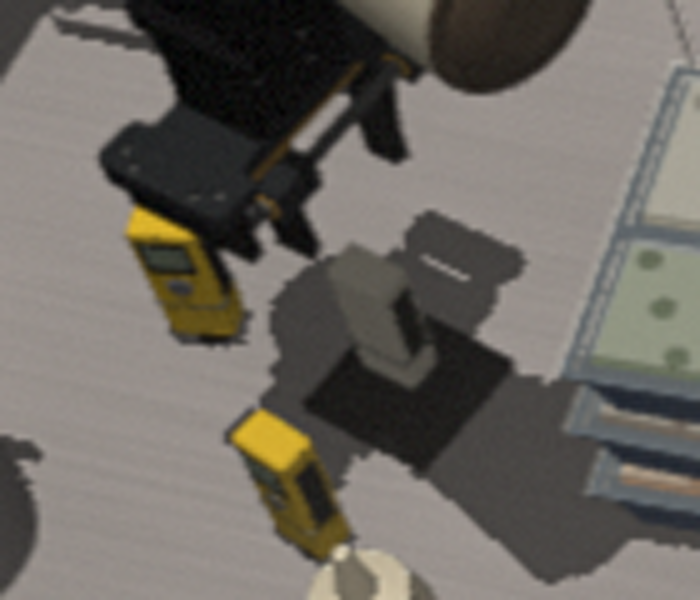

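View pics/th2.png

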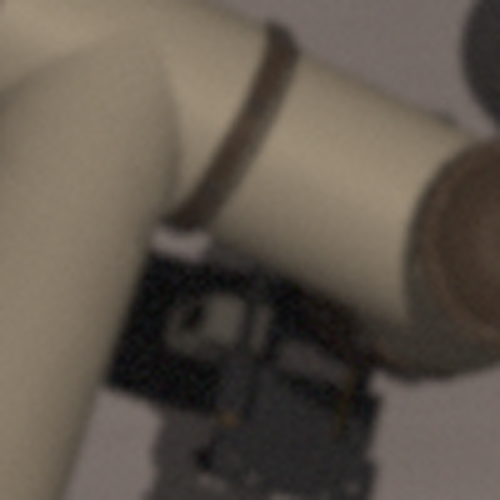

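```bash
python3 - <<'E'
from h import *
p=capture("scene");t=sense()["tcp_pos"];print(t)
a=np.deg2rad(-15.2);y=np.array([np.cos(a),np.sin(a),0]);x=np.array([-np.sin(a),np.cos(a),0])
c=cloud(p)
for zt in (.160,.165,.17,.175):
  print(zt,[proj(p,np.r_[(t+s*y*d+w*x*.0095)[:2],zt]).round(1).tolist() for s in (-1,1) for d in (.0305,.045) for w in (-1,1)])
for r in range(168,188,2): print(r,[tuple(np.round(c[r,k]*1000).astype(int).tolist()) for k in range(172,184,2)])
E
```

```text
[ 0.50257936 -0.44808866  0.16344955]
0.16 [[173.6, 182.7], [179.5, 185.5], [177.0, 178.9], [182.9, 181.7], [158.5, 199.1], [164.5, 202.1], [154.8, 203.1], [160.8, 206.1]]
0.165 [[173.1, 181.4], [179.0, 184.3], [176.6, 177.6], [182.5, 180.5], [158.0, 197.9], [164.0, 200.9], [154.3, 201.9], [160.3, 204.9]]
0.17 [[172.7, 180.2], [178.6, 183.1], [176.2, 176.4], [182.1, 179.2], [157.5, 196.7], [163.5, 199.6], [153.8, 200.7], [159.8, 203.7]]
0.175 [[172.2, 179.0], [178.2, 181.8], [175.7, 175.2], [181.7, 178.0], [157.0, 195.4], [163.0, 198.4], [153.3, 199.5], [159.3, 202.5]]
168 [(499, -418, 259), (497, -414, 257), (470, -428, 223), (466, -425, 220), (304, -535, 5), (298, -533, -2)]
170 [(502, -417, 255), (499, -414, 253), (471, -429, 216), (468, -426, 214), (308, -535, 1), (303, -532, -5)]
172 [(508, -415, 255), (473, -435, 209), (472, -430, 210), (468, -428, 206), (317, -531, 2), (314, -526, 1)]
174 [(470, -445, 195), (471, -439, 197), (473, -432, 202), (468, -430, 197), (322, -530, -1), (318, -526, -4)]
176 [(469, -448, 185), (472, -440, 191), (473, -433, 194), (469, -431, 190), (464, -428, 186), (329, -520, 1)]
178 [(345, -544, 4), (472, -442, 182), (473, -436, 185), (473, -430, 187), (469, -427, 183), (336, -517, 1)]
180 [(350, -544, 0), (472, -444, 174), (473, -437, 177), (475, -430, 182), (471, -427, 178), (341, -516, -2)]
182 [(357, -540, 0), (354, -536, -2), (356, -528, 3), (475, -432, 173), (350, -518, -2), (347, -514, -4)]
184 [(365, -537, 1), (363, -532, 0), (360, -527, -2), (361, -519, 2), (358, -515, 0), (358, -508, 1)]
186 [(371, -535, -1), (367, -531, -4), (368, -523, -1), (365, -519, -3), (364, -513, -3), (363, -507, -2)]
```

The finger geometry matches the reported xy. The tips are about 8 mm above the reported TCP height, so the true grasp point is about 27 mm above it. The white thermometer is centred between the jaws. I'm descending to a reported z of about 0.046, which puts the tips at about 54 mm.

```bash
python3 -m creep '[[0.7,0,1,-12,0],[0.7,0,1,-32,0],[0.7,0,1,-55,0],[0.7,0,1,-78,0],[0.7,0,1,-95,0],[0.7,0,1,-106,0],[0.7,0,1,-113,0],[0.7,0,1,-117,0]]'; python3 - <<'E'
from h import *
p=capture("scene");crop(p,(100,150,240,270),"pics/th3.png",5)
c=cloud(p)
for r in range(200,230,2): print(r,[tuple(np.round(c[r,k]*1000).astype(int).tolist()) for k in range(154,202,4)])
E
```

```text
time_s: 20.3
tcp_pos: [0.5028, -0.4473, 0.0463]
ee_rot: [[-0.003, -0.965, 0.262], [0.0, 0.262, 0.965], [-1.0, 0.003, -0.0]]
wrist_force: [0.1, 0.2, -0.7]
gripper_width: 0.698
200 [(552, -460, 186), (557, -444, 198), (550, -438, 192), (541, -435, 180), (532, -430, 171), (524, -425, 162), (415, -497, 0), (507, -415, 143), (472, -429, 94), (405, -465, -3), (402, -453, -2), (640, -277, 359)]
202 [(549, -466, 172), (555, -448, 186), (553, -439, 187), (544, -435, 176), (536, -429, 168), (522, -429, 150), (513, -424, 140), (506, -417, 133), (474, -429, 89), (413, -461, -1), (410, -450, -1), (407, -439, -1)]
204 [(552, -465, 169), (554, -452, 175), (557, -438, 184), (549, -433, 176), (537, -431, 160), (503, -446, 112), (521, -420, 143), (471, -446, 70), (475, -431, 79), (419, -459, -2), (418, -447, 0), (415, -435, 1)]
206 [(557, -463, 167), (554, -454, 167), (555, -441, 173), (550, -434, 169), (539, -432, 154), (511, -442, 115), (526, -419, 141), (434, -477, 1), (477, -431, 73), (468, -425, 64), (421, -447, -6), (419, -435, -4)]
208 [(564, -460, 169), (560, -451, 167), (557, -442, 166), (553
[... 1560 characters left out ...]
 -433, 50), (502, -430, 32), (498, -421, 30), (481, -421, 6), (480, -408, 10)]
224 [(598, -449, 152), (600, -436, 158), (591, -432, 148), (538, -467, 61), (542, -450, 72), (516, -460, 32), (515, -448, 35), (516, -435, 41), (509, -427, 34), (500, -421, 23), (485, -420, 3), (484, -407, 6)]
226 [(518, -527, 0), (601, -438, 151), (594, -432, 143), (514, -490, 9), (541, -454, 60), (520, -459, 28), (519, -447, 30), (519, -434, 36), (513, -426, 30), (501, -423, 14), (493, -416, 5), (490, -405, 5)]
228 [(524, -524, 0), (521, -514, -1), (595, -434, 136), (521, -487, 9), (517, -478, 7), (522, -460, 20), (524, -446, 29), (522, -434, 30), (518, -425, 28), (507, -420, 14), (498, -415, 3), (495, -404, 2)]
```

View pics/th3.png

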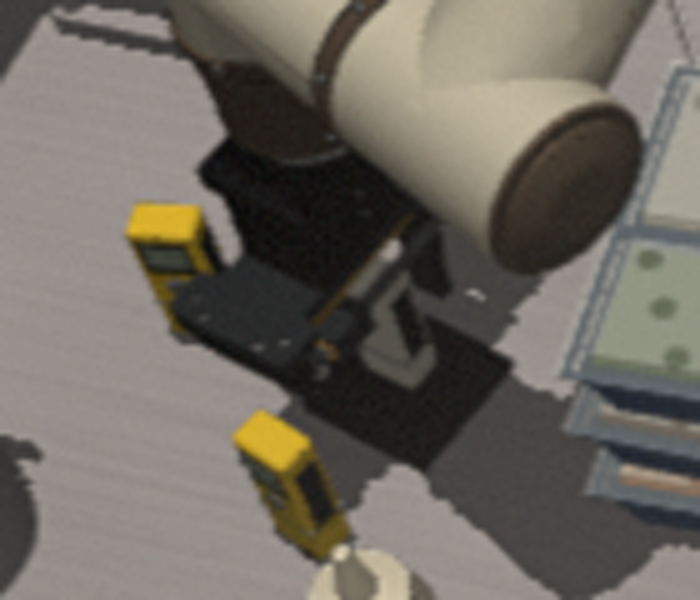

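The tips straddle the white unit at z≈55 mm, and the gripper body clears the yellow one with its underside at about 136 mm. I'm closing.

```bash
python3 -m creep '[[0.6,0,0,0,0],[0.5,0,0,0,0],[0.4,0,0,0,0],[0.32,0,0,0,0],[0.25,0,0,0,0],[0.1,0,0,0,0],[0,0,0,0,0],[0,0,0,0,0]]' && python3 -m creep '[[0,0,0,0,0],[0,0,0,0,0],[0,0,0,0,0],[0,0,0,0,0],[0,0,0,0,0],[0,0,0,0,0],[0,0,0,0,0],[0,0,0,0,0]]'
```

```text
time_s: 21.15
tcp_pos: [0.5027, -0.4471, 0.0462]
ee_rot: [[-0.003, -0.965, 0.262], [0.001, 0.262, 0.965], [-1.0, 0.003, -0.0]]
wrist_force: [0.5, -0.4, 1.5]
gripper_width: 0.276
time_s: 21.95
tcp_pos: [0.5027, -0.4471, 0.0462]
ee_rot: [[-0.003, -0.965, 0.262], [0.001, 0.262, 0.965], [-1.0, 0.003, -0.0]]
wrist_force: [0.8, 0.7, 0.1]
gripper_width: 0.271
```

An opening of 0.271 is 23.6 mm, so the thermometer is gripped. I'm lifting it straight up.

```bash
python3 -m creep '[[0,0,0,4,0],[0,0,0,10,0],[0,0,0,18,0],[0,0,0,27,0],[0,0,0,36,0],[0,0,0,45,0],[0,0,0,52,0],[0,0,0,55,0]]' && python3 -m creep '[[0,0,0,10,0],[0,0,0,30,0],[0,0,0,55,0],[0,0,0,85,0],[0,0,0,115,0],[0,0,0,140,0],[0,0,0,155,0],[0,0,0,160,0]]'; python3 - <<'E'
from h import *
p=capture("scene");crop(p,(100,120,260,270),"pics/th4.png",4)
c=cloud(p);s=c.reshape(-1,3);m=(p["image"].min(-1)>150)
print(sense()["tcp_pos"],sense()["wrist_force"])
E
```

```text
time_s: 22.75
tcp_pos: [0.5031, -0.4474, 0.1026]
ee_rot: [[-0.001, -0.965, 0.262], [-0.0, 0.262, 0.965], [-1.0, 0.001, -0.001]]
wrist_force: [0.4, 0.7, -1.3]
gripper_width: 0.274
time_s: 23.55
tcp_pos: [0.5037, -0.4479, 0.2654]
ee_rot: [[0.002, -0.965, 0.262], [-0.003, 0.262, 0.965], [-1.0, -0.003, -0.002]]
wrist_force: [-0.2, 0.2, -1.1]
gripper_width: 0.275
[ 0.5035431  -0.44776264  0.26478462] [0.18235735 0.35746565 0.24669042]
```

View pics/th4.png

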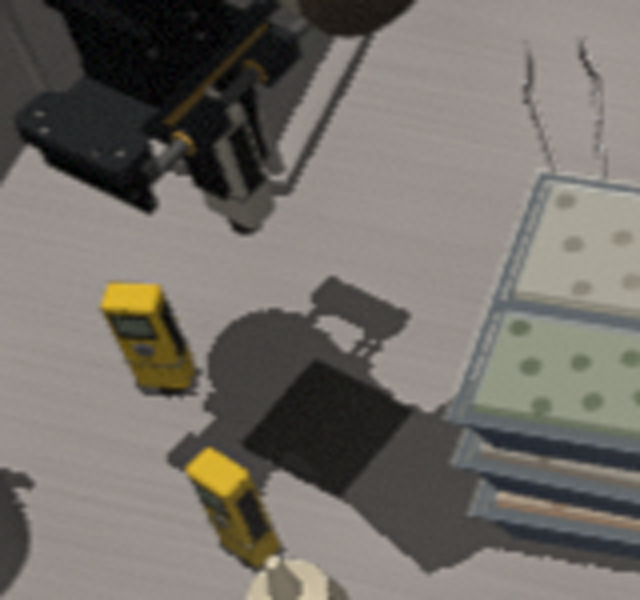

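The thermometer hangs upright, lens down, at crop pixel (240,215), and the stand is empty. The lens is at about 227 mm, well above the 162 mm stack. I'm carrying it across.

```bash
python3 -m creep '[[0,3,14,5,0],[0,9,40,10,0],[0,16,73,12,0],[0,23,107,12,0],[0,30,140,12,0],[0,37,172,12,0],[0,41,192,12,0],[0,43,200,12,0]]' && python3 -m creep '[[0,3,14,0,0],[0,9,40,0,0],[0,16,73,0,0],[0,23,107,0,0],[0,30,140,0,0],[0,37,172,0,0],[0,41,192,0,0],[0,43,200,0,0]]'&& python3 -m creep '[[0,3,14,0,0],[0,9,40,0,0],[0,16,73,0,0],[0,23,107,0,0],[0,30,140,0,0],[0,37,172,0,0],[0,41,192,0,0],[0,43,199,0,0]]'; python3 - <<'E'
from h import *
p=capture("scene");crop(p,(310,190,470,340),"pics/f1.png",4)
c=cloud(p).reshape(-1,3)
s=c[(c[:,0]>.3)&(c[:,0]<.62)&(c[:,1]>-.36)&(c[:,1]<-.12)&(c[:,2]>.15)&(c[:,2]<.175)]
print("stack",cv2.minAreaRect((s[:,:2]*1000).astype(np.float32)))
s=c[(c[:,0]>.5)&(c[:,0]<.78)&(c[:,1]>.08)&(c[:,1]<.22)&(c[:,2]>.117)&(c[:,2]<.13)]
print("pan",cv2.minAreaRect((s[:,:2]*1000).astype(np.float32)))
s=sense();print(s["tcp_pos"],s["ee_rot"],s["gripper_width"])
E
```

```text
time_s: 24.4
tcp_pos: [0.5464, -0.2451, 0.2761]
ee_rot: [[-0.0, -0.966, 0.259], [-0.001, 0.259, 0.966], [-1.0, -0.0, -0.001]]
wrist_force: [0.1, -0.7, -1.7]
gripper_width: 0.277
time_s: 25.2
tcp_pos: [0.5895, -0.0434, 0.2755]
ee_rot: [[-0.001, -0.966, 0.257], [-0.001, 0.257, 0.966], [-1.0, 0.001, -0.002]]
wrist_force: [-1.5, -1.0, -1.9]
gripper_width: 0.272
time_s: 26.0
tcp_pos: [0.6326, 0.1571, 0.2748]
ee_rot: [[-0.002, -0.967, 0.256], [-0.002, 0.256, 0.967], [-1.0, 0.002, -0.002]]
wrist_force: [0.1, 0.6, -0.9]
gripper_width: 0.273
stack ((458.9049377441406, -246.88162231445312), (213.54576110839844, 144.89613342285156), 3.1507959365844727)
pan ((633.5857543945312, 151.16146850585938), (178.5926971435547, 107.98831176757812), 3.3222711086273193)
[0.6328119  0.15701702 0.27483961] [[-0.00182466 -0.96654806  0.25647909]
 [-0.00150806  0.25648189  0.96654786]
 [-0.9999972   0.00137684 -0.0019256 ]] 0.27627724520121655
```

View pics/f1.png

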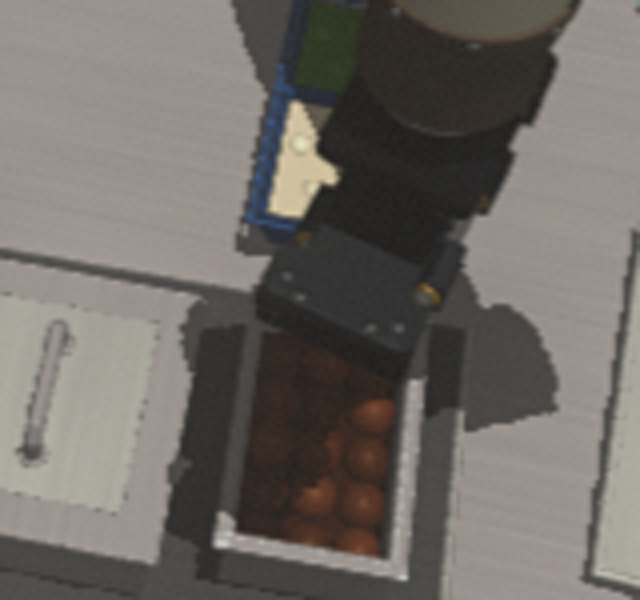

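The stack and pan are unmoved. The gripper jaw hides the thermometer in this view. I'm correcting y by -6 mm, lowering 70 mm, then checking the lens height.

```bash
python3 -m creep '[[0,0,-2,-5,0],[0,0,-4,-17,0],[0,0,-6,-32,0],[0,0,-6,-47,0],[0,0,-6,-59,0],[0,0,-6,-67,0],[0,0,-6,-70,0],[0,0,-6,-70,0]]'; python3 - <<'E'
from h import *
p=capture("scene");crop(p,(330,220,450,330),"pics/f2.png",6)
q=capture("top");crop(q,(190,130,300,250),"pics/f3.png",5)
t=sense()["tcp_pos"];print(t)
L=t-np.array([0,0,.038]);print("lens px",proj(p,L),proj(q,L))
c=cloud(p)
for r in range(272,304,2): print(r,[tuple(np.round(c[r,k]*1000).astype(int).tolist()) for k in range(380,420,3)])
E
```

```text
time_s: 26.85
tcp_pos: [0.6328, 0.1507, 0.2045]
ee_rot: [[-0.002, -0.966, 0.257], [-0.002, 0.257, 0.966], [-1.0, 0.002, -0.002]]
wrist_force: [0.5, 0.8, -0.9]
gripper_width: 0.28
[0.63322684 0.15105373 0.20553762]
lens px [393.8765063  286.98632335] [235.90839064 186.68688553]
272 [(695, 112, 327), (693, 118, 325), (692, 124, 326), (690, 129, 326), (689, 135, 326), (687, 141, 326), (685, 146, 324), (684, 152, 325), (687, 157, 332), (684, 163, 330), (668, 170, 306), (667, 176, 306), (662, 182, 300), (516, 211, 59)]
274 [(699, 113, 326), (697, 119, 325), (697, 124, 328), (695, 130, 328), (694, 136, 327), (692, 141, 327), (691, 147, 327), (689, 153, 326), (687, 158, 325), (684, 164, 323), (672, 171, 305), (670, 177, 304), (561, 199, 123), (521, 212, 58)]
276 [(703, 114, 325), (702, 120, 327), (700, 125, 325), (698, 131, 325), (696, 137, 323), (697, 142, 328), (694, 148, 325), (693, 153, 326), (691, 159, 325), (680, 166, 308), (675, 172, 303), (676, 177, 307), (566, 199, 122), (528, 212, 60)]
278 [(709, 115, 328), (708, 120, 330), (705, 126, 327), (703, 132, 326), (701, 137, 325), (700, 
[... 2306 characters left out ...]
298 [(632, 127, 98), (632, 134, 100), (628, 141, 96), (627, 148, 98), (625, 155, 97), (724, 151, 291), (724, 157, 294), (732, 161, 312), (614, 183, 90), (607, 191, 80), (623, 195, 115), (627, 201, 124), (591, 213, 61), (589, 221, 59)]
300 [(638, 128, 99), (632, 135, 92), (633, 142, 95), (634, 149, 101), (630, 156, 98), (624, 163, 89), (725, 158, 288), (726, 163, 292), (622, 183, 96), (615, 191, 86), (631, 195, 119), (630, 202, 120), (599, 214, 65), (594, 221, 60)]
302 [(642, 129, 97), (638, 136, 93), (640, 143, 100), (637, 150, 98), (636, 156, 99), (630, 164, 91), (631, 170, 96), (629, 177, 95), (629, 184, 99), (619, 192, 82), (637, 196, 121), (636, 202, 122), (601, 215, 59), (602, 222, 65)]
```

View pics/f2.png

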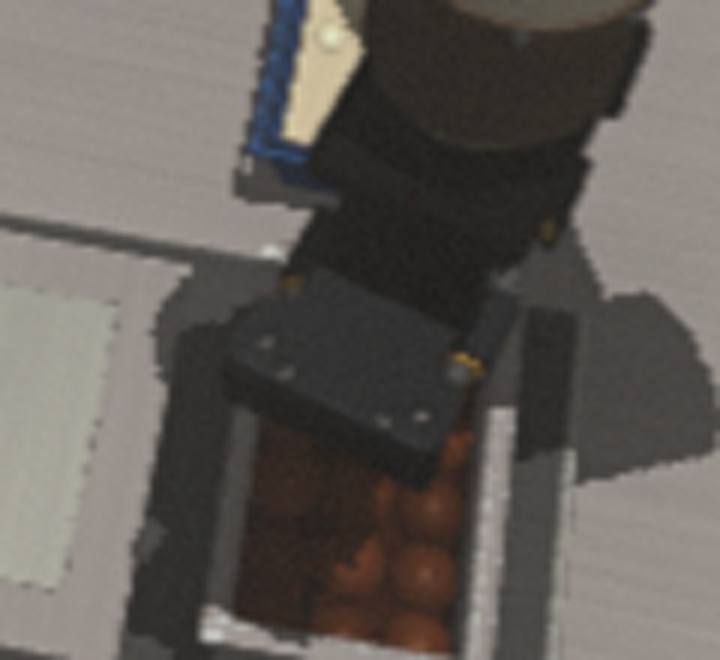

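View pics/f3.png

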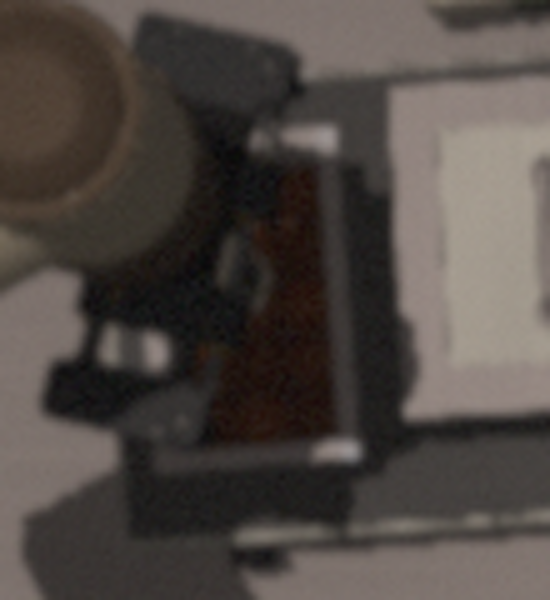

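In the scene view the jaw hides the lens. The top view shows the body at about (239,185), in line with the expected lens pixel (236,187). The height isn't confirmed yet, so I'm turning -0.8 rad on the spot to bring the thermometer into the scene camera's view.

```bash
python3 -m creep '[[0,0,0,0,-0.07],[0,0,0,0,-0.18],[0,0,0,0,-0.31],[0,0,0,0,-0.44],[0,0,0,0,-0.57],[0,0,0,0,-0.69],[0,0,0,0,-0.77],[0,0,0,0,-0.8]]'; python3 - <<'E'
from h import *
p=capture("scene");crop(p,(330,220,450,330),"pics/f4.png",6)
q=capture("top")
t=sense()["tcp_pos"];print(t)
L=t-np.array([0,0,.038]);print("lens px",proj(p,L),proj(q,L))
for n,x in(("scene",p),("top",q)):
  for r in mark_of(x,"thermometer_lens")[:3]: print(n,"lens",np.round(r["centre"],1),round(r["confidence"],2))
  for r in mark_of(x,"food_top")[:2]: print(n,"food",np.round(r["centre"],1),round(r["confidence"],2),at_height(x,r["centre"],.104))
c=cloud(p)
for r in range(268,304,2): print(r,[tuple(np.round(c[r,k]*1000).astype(int).tolist()) for k in range(384,408,3)])
E
```

```text
time_s: 27.75
tcp_pos: [0.6336, 0.1513, 0.2064]
ee_rot: [[0.0, -0.488, 0.873], [0.0, 0.873, 0.488], [-1.0, -0.0, 0.0]]
wrist_force: [0.7, 1.0, -1.4]
gripper_width: 0.274
[0.63346612 0.15124432 0.20609718]
lens px [393.97652281 286.98163125] [235.79371498 186.5613765 ]
scene lens [142.9 214.3] 0.74
scene lens [161.6 254.6] 0.55
scene food [388.6 300.2] 0.66 [0.63597718 0.14758366 0.104     ]
top lens [503.8 236.3] 0.69
top lens [236.  184.9] 0.5
top lens [461.3 199.2] 0.5
top food [241.4 192.2] 0.76 [0.62827853 0.14778677 0.104     ]
268 [(681, 119, 321), (675, 124, 314), (672, 130, 311), (668, 136, 308), (667, 142, 308), (667, 148, 310), (642, 155, 271), (659, 160, 302)]
270 [(670, 120, 295), (676, 125, 307), (674, 131, 308), (673, 137, 308), (673, 143, 309), (671, 148, 310), (667, 154, 305), (665, 160, 304)]
272 [(556, 124, 90), (680, 126, 306), (679, 132, 308), (678, 138, 309), (676, 143, 308), (676, 149, 310), (669, 155, 301), (645, 163, 263)]
274 [(684, 121, 303), (685, 127, 308), (685, 133, 310), (684, 138, 311), (681, 144, 308), (677, 150, 304), (650, 158, 260), (645, 165, 255)
[... 1222 characters left out ...]
, 175, 99), (604, 182, 103)]
294 [(613, 135, 86), (611, 142, 86), (613, 149, 93), (612, 155, 94), (606, 163, 86), (608, 169, 94), (610, 176, 100), (608, 183, 99)]
296 [(618, 136, 85), (614, 143, 81), (614, 150, 83), (614, 157, 87), (610, 164, 84), (612, 170, 92), (612, 177, 94), (609, 184, 91)]
298 [(623, 137, 84), (629, 143, 100), (628, 150, 100), (625, 157, 98), (616, 165, 84), (616, 171, 87), (614, 178, 88), (613, 185, 89)]
300 [(631, 137, 91), (634, 144, 100), (633, 151, 100), (631, 158, 100), (620, 166, 83), (626, 172, 97), (625, 178, 99), (622, 185, 96)]
302 [(635, 138, 88), (638, 145, 97), (637, 152, 99), (634, 159, 97), (628, 166, 89), (632, 172, 98), (630, 179, 99), (630, 186, 102)]
```

View pics/f4.png

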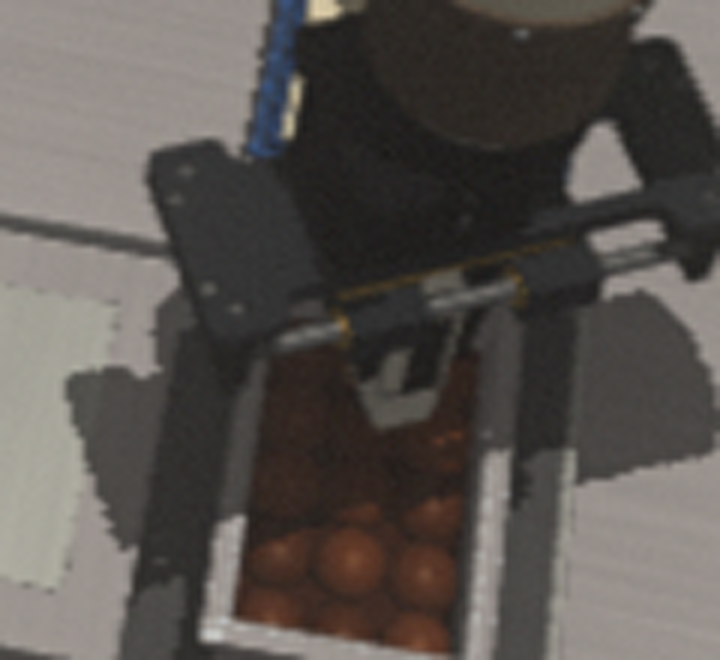

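The body's lower edge sits at z≈180 mm (crop pixel (395,425)), so with the 12 mm nose the lens is at about 168 mm, as predicted. The tallest meatballs are at about 102 mm, and xy is within 1–2 mm of the pan's centre. I'm lowering 34 mm to put the lens about 30 mm above the food.

```bash
python3 -m creep '[[0,0,0,-3,0],[0,-1,0,-9,0],[0,-1,0,-16,0],[0,-1,0,-23,0],[0,-1,0,-29,0],[0,-1,0,-32,0],[0,-1,0,-34,0],[0,-1,0,-34,0]]' && python3 -m creep '[[0,0,0,0,0],[0,0,0,0,0],[0,0,0,0,0],[0,0,0,0,0],[0,0,0,0,0],[0,0,0,0,0],[0,0,0,0,0],[0,0,0,0,0]]'; python3 - <<'E'
from h import *
p=capture("scene");cv2.imwrite("pics/end.png",p["image"])
c=cloud(p)
for r in range(284,306,2): print(r,[tuple(np.round(c[r,k]*1000).astype(int).tolist()) for k in range(384,408,3)])
c=c.reshape(-1,3)
def R(x0,x1,y0,y1,z0,z1,l):
    s=c[(c[:,0]>x0)&(c[:,0]<x1)&(c[:,1]>y0)&(c[:,1]<y1)&(c[:,2]>z0)&(c[:,2]<z1)]
    r=cv2.minAreaRect((s[:,:2]*1000).astype(np.float32));print(l,len(s),np.round(r[0],1),np.round(r[1],1),round(r[2],1))
R(.5,.78,.08,.22,.117,.13,"pan rim")
R(.395,.615,.36,.50,.030,.05,"handle tray")
R(.3,.62,-.36,-.12,.15,.175,"stack")
R(.5,.8,-.10,.09,.117,.135,"coverlarge")
s=c[(c[:,0]>.43)&(c[:,0]<.58)&(c[:,1]>.385)&(c[:,1]<.475)&(c[:,2]<.02)];A=np.c_[s[:,:2],np.ones(len(s))];print("cover plate z",np.median(s[:,2]),"slope",np.linalg.lstsq(A,s[:,2],rcond=None)[0][:2])
s=sense();print(s["tcp_pos"],s["ee_rot"][:,0],s["gripper_width"],s["wrist_force"],s["time_s"])
E
```

```text
time_s: 28.85
tcp_pos: [0.6322, 0.1511, 0.1714]
ee_rot: [[-0.001, -0.49, 0.872], [-0.001, 0.872, 0.49], [-1.0, 0.0, -0.001]]
wrist_force: [-0.3, 0.7, -0.9]
gripper_width: 0.275
time_s: 29.65
tcp_pos: [0.6322, 0.1511, 0.1714]
ee_rot: [[-0.001, -0.49, 0.872], [-0.001, 0.872, 0.49], [-1.0, 0.0, -0.001]]
wrist_force: [0.2, -0.7, -1.1]
gripper_width: 0.277
284 [(684, 126, 264), (687, 132, 272), (683, 138, 267), (678, 144, 261), (676, 150, 261), (645, 159, 206), (642, 165, 206), (634, 172, 194)]
286 [(597, 131, 95), (685, 133, 259), (683, 139, 260), (648, 147, 199), (652, 153, 208), (647, 160, 203), (642, 167, 196), (631, 174, 179)]
288 [(601, 132, 94), (646, 136, 179), (647, 142, 185), (649, 149, 191), (651, 155, 197), (647, 161, 193), (596, 173, 103), (592, 180, 99)]
290 [(607, 133, 94), (606, 140, 96), (646, 144, 173), (651, 150, 186), (648, 156, 184), (644, 163, 178), (640, 169, 175), (599, 181, 103)]
292 [(608, 134, 87), (612, 141, 97), (646, 145, 165), (650, 151, 174), (1196, 104, 1194), (644, 164, 169), (607, 175, 103), (603, 182, 100)]
294 [(612, 135, 84), (613, 142, 89), (647, 146
[... 464 characters left out ...]
), (624, 178, 98), (620, 186, 93)]
302 [(637, 138, 91), (639, 145, 99), (636, 152, 97), (636, 159, 101), (630, 166, 91), (632, 172, 98), (631, 179, 101), (628, 186, 99)]
304 [(640, 139, 88), (644, 146, 98), (639, 153, 93), (639, 160, 96), (633, 167, 88), (636, 173, 97), (636, 180, 99), (633, 187, 98)]
pan rim 603 [648.1 152. ] [147.1 107.9] 3.3
handle tray 117 [509.4 430.6] [10.4 80.5] 88.5
stack 3693 [ 459.6 -247. ] [214.2 145.7] 3.3
coverlarge 4543 [658.4 -10.3] [181.1 162.4] 2.1
cover plate z 0.009002974262474206 slope [-0.0013432  -0.00458168]
[0.63227004 0.15108453 0.17141064] [-1.28112733e-03 -4.98855955e-04 -9.99999055e-01] 0.2783929157043477 [ 1.09209461 -1.08167134 -1.96278609] 29.7
```

View pics/end.png

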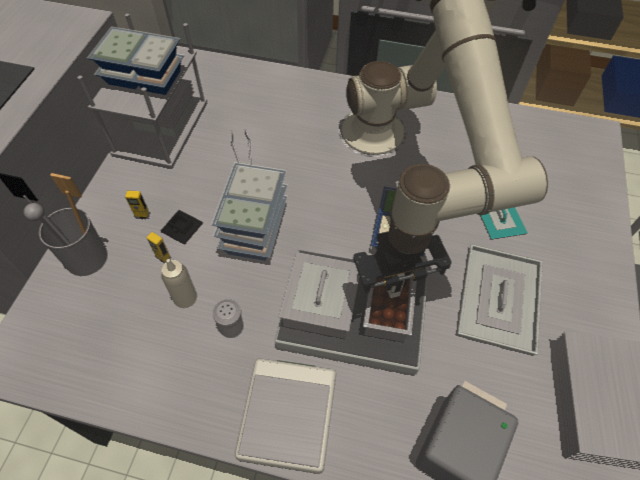

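The end picture shows the thermometer over the meatballs at (395,290), the cover flat in the tray at (502,300), and everything else where it was. The body's lower edge at about 147 mm puts the lens at about 134 mm, 30 mm above the food. I'm handing in.

```bash
python3 -c "
from station import *
print(finish_job())"
```

```text
the job is handed in; nothing more can be done
None
```

I put the small pan's cover in the baking tray and handed the job in at about 30 s, with the thermometer held over the meatballs. `finish_job` gives no verdict, so the results below are from my own last checks.

**Cover:** It lies flat in the tray, let go, centred within about 5 mm. Its plate top is about 9–10 mm above the bench, and it slopes less than 0.005.

**Thermometer:** It is upright and still in the grip at an opening of 0.277, about 24 mm. The lens is about 30 mm above the food and within about 2 mm of the pan's centre. I worked out the lens position from the arm's pose and the visible lower edge of the body, because the lens itself was never in clear view.

**Surroundings:** The meal box stack and the large pan's cover measured the same as at the start. The shaker, squeeze bottle and tongs looked unmoved. The small pan measured unmoved just before the final lowering. In the last picture its rim was partly hidden, so that reading is not reliable.

**Failed or disagreed:**
- The first grasp closed on nothing just above the cover's handle. The depth images showed the fingertips about 25–27 mm higher than the reported tool height, and I corrected for that from then on.
- The detector also reported the turquoise cover and the yellow thermometers; I left them alone.

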